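Put the still parts away in the bench drawer

ROBOT

A 6-joint arm with a two-finger parallel gripper is mounted at the origin on the work surface. World frame = base frame: x ahead of the robot, y to its left, z up, the work surface at z = 0. Lengths are in m, angles in rad, forces in N, time in s.
With the tool pointing down it reaches from about 0.3 to 0.875 m from the base axis. Payload 6.4 kg.
Tool frame: the origin (TCP) lies at the very end of the fingers, on their centre line; the grasp point (between the pads) lies 19 mm behind it (ctrl.hold_point_z is the distance from the TCP to the grasp point, in m); y points along the fingers, x is the direction in which the jaws open and shut, and the axes are right-handed (so a half turn about y gives the same grasp; the last joint's range is limited). The gripper opens to 85 mm and grips with 20 to 120 N. Pads are 22 mm wide; open, the fingers measure 114 mm over their backs; the gripper's body (76 mm by 85 mm) begins 54 mm behind the grasp point. The pads swing forward as they close: fully open they stand 13 mm farther back than shut.
Start: joints at [1.029, 0.181, 1.607, -0, 1.354, -0.206], TCP at [0.189, 0.543, 0.205] pointing down, gripper open.
Joint ranges: [-2.99, 2.99], [-0.89, 2.07], [0.3, 2.58], [-1.14, 4.28], [0, 2.63], [-3.12, 3.12]. Speed limits (rad/s): [2.57, 2.57, 3.01, 3.14, 3.14, 3.14].

INTERFACE

Orientations are given as a unit quaternion [w, x, y, z].
In Python, from bench import ctrl, imaging gives the robot as it stands.
- The arm moves only by the shell command python3 -m jog 'ROWS'. ROWS is JSON, a list of rows, each a list of 3 entries, a list of its own where there are three numbers: the shift along the tool's x, y, z in cm, then the turn, a rotation vector about the tool's x, y, z in rad, then the finger opening in cm, from 0 to 8.54. A call has 1 to 12 rows; each row shifts and turns the pose as measured when the row begins, along the tool's axes as they then stand; what a row does not reach is not made up. A row lasts 1/12 s, in which the tool goes at most 41.7 mm and 7.16 degrees, less where a joint would pass 70% of its speed; a pose out of reach is approached as far as the arm can. A call is refused whole if a number of a shift passes 4.17 or a number of a turn 0.125, either way. A call with a gripper value outside its range is refused whole. The fingers move at their own pace and stop on an object; the grip force is fixed at half the most. Time passes only in rows, so rows that do not move let the fingers close. It gives the time, the measured TCP pose, the force and the opening at its end, in the units of the state.
- ctrl.get_obs(): the state, without advancing time (a new reading comes with each control period).
- imaging.camera(name): name is "side" or "top"; returns a dict with "frame" (400x640x3 uint8, red, green, blue), "depth" (400x640 float32, m along the optical axis (not along the pixel's ray), 0 where there is no reading), "K" (3x3 intrinsics, pixels), "R" (3x3) and "t" (3): a world point X has camera coordinates R X + t. Camera axes: x right, y down, z forward; pixel columns grow to the right and rows downward; lengths in m; the calibration is good to about 2 mm. A picture is of the moment at which its call begins.
- ctrl.hand_in(): hands the job in, once; it reports no verdict.
The state is a dict: "time_s": time; "q": joint angles; "dq": joint speeds; "joint_efforts": joint torques, N m; "eef_pos": TCP position; "eef_rot": TCP orientation; "wrist_force": force on the tool from outside, world axes, zero at the start; "torque": the same for the moment, N m; "opening": opening from 0.0 (shut) to 1.0 (fully open).
Only numpy, scipy, OpenCV 4.12 (cv2) and the standard library are available. Lean on these libraries where they do the work, as an engineer would, in place of code of your own. Each camera call takes 0.05 s, during which the arm holds its last target. There are 200 camera calls.

TASK

Pull the upper drawer of the bench unit out to its stop, take the used scoop out of it and lay it in the white wash-up tray, and put all the glass stopcock adapters that are on the bench in the drawer's wide bay and all the clamp boss heads in its narrow bay, each lying on the floor of the bay and none piled on another. Then slide the drawer fully shut, and leave all the other things standing where they are.

Things in the scene. Friction and masses are not known exactly. Their poses are not given: they have to be found in the camera images.
- tap0_grip (a point): glass stopcock adapter (may be absent) lying flat: tube 110 mm long along x, white 24 mm cone joint at the -x end, white 24 mm cross barrel 38 mm from this point towards +x, its key reaching 27 mm to +y (barrel 15 mm to -y). This point: on the tube's axis, mid-length of its bare part, 12 mm above its support; the tube is 18 mm thick here, bare for 19 mm either way along x. z up. 80 g.
- tap1_grip (a point): glass stopcock adapter (may be absent) lying flat: tube 110 mm long along x, white 24 mm cone joint at the -x end, white 24 mm cross barrel 38 mm from this point towards +x, its key reaching 27 mm to +y (barrel 15 mm to -y). This point: on the tube's axis, mid-length of its bare part, 12 mm above its support; the tube is 18 mm thick here, bare for 19 mm either way along x. z up. 80 g.
- tap2_grip (a point): glass stopcock adapter (may be absent) lying flat: tube 110 mm long along x, white 24 mm cone joint at the -x end, white 24 mm cross barrel 38 mm from this point towards +x, its key reaching 27 mm to +y (barrel 15 mm to -y). This point: on the tube's axis, mid-length of its bare part, 12 mm above its support; the tube is 18 mm thick here, bare for 19 mm either way along x. z up. 80 g.
- boss0_mid (a point): clamp boss head (may be absent): metal block 60 x 34 x 30 mm (x, y, z) with two dark grooves and a thumb screw that sticks out 22 mm from its +x end. This point is the centre of the block, 15 mm above its support. About 180 g.
- boss1_mid (a point): clamp boss head (may be absent): metal block 60 x 34 x 30 mm (x, y, z) with two dark grooves and a thumb screw that sticks out 22 mm from its +x end. This point is the centre of the block, 15 mm above its support. About 180 g.
- scoop_mid (a point): the used scoop lying flat: wooden handle 85 x 16 x 14 mm towards -x, steel blade 45 x 26 x 4 mm (rims 10 mm) towards +x; starts in the upper drawer's wide bay. This point is in the handle, 48 mm from the handle's end and 80 mm from the blade's tip, 7 mm above its support. 60 g.
- tray_in (a point): centre of the inner floor, 4 mm above the bench, of the shallow white wash-up tray, fixed on the bench: inside 192 mm along its x by 122 mm along its y, walls 4 mm thick and rising 18 mm above its floor
- drawer (a joint): how far the upper drawer of the bench unit is pulled out, in m: 0 fully shut, 0.19 at its stop. It slides with 1.5 N of friction and light damping (4 N per m/s) and stays where it is left
- drawer_handle (a point): middle of the upper drawer's handle bar, on its axis: round bar 10 mm thick, 120 mm long along y, 40 mm in front of the front panel, 28 mm below the panel's top and 33 mm below the unit's top (165 mm above the bench). x points level into the unit: pull along -x, shut along +x. The lower drawer, with a like handle 16 mm off its panel, is fixed
- wide_bay (a point): point on the floor of the upper drawer's wide bay (left as seen from the robot), moving with it, midway across. The bay runs 59 mm from here to -x (the handle's side), 179 mm to +x, 86 mm to either y; walls and divider rise 49 mm. The unit's top is 69 mm above this floor and, at the stop, still covers the bay beyond x = 0.125
- narrow_bay (a point): the same for the narrow bay (right as seen from the robot): 59 mm to -x, 179 mm to +x, 59 mm to either y, walls 49 mm; an 8 mm divider parts it from the wide bay
- cork_ring: loose cork flask ring, 90 mm across, 28 mm high, lying on the bench; a bystander. Origin at the centre of its underside
- beaker: loose empty glass beaker, 80 mm across, 105 mm high; a bystander. Origin at the centre of its underside
- amber: loose amber glass bottle, 70 mm across, 150 mm high; a bystander. Origin at the centre of its underside
- jar: loose white plastic jar, 60 mm across, 75 mm high; a bystander. Origin at the centre of its underside
- weight: loose brass weight, 44 mm across, 50 mm high; a bystander. Origin at the centre of its underside
Not all that is in view belongs to the job. Leave any green look-alike of the part that bears tap0_grip alone. Leave any red look-alike of the part that bears tap2_grip alone.

How it is judged:
On the way, in this order (a step that is already met when the one before it is completed fails the run):
1. the upper drawer is pulled out to its stop (value of joint drawer above 0.182 m), for 0.2 s.
2. with the drawer still open, the scoop lies in the tray and every part lies in its bay (value of joint drawer above 0.06 m and x of scoop_mid in the frame of tray_in between -0.088 and 0.088 m and y of scoop_mid in the frame of tray_in between -0.054 and 0.054 m and z of scoop_mid in the frame of tray_in between 0 and 0.022 m and x of tap0_grip in the frame of wide_bay between -0.055 and 0.175 m and y of tap0_grip in the frame of wide_bay between -0.082 and 0.082 m and z of tap0_grip in the frame of wide_bay between 0 and 0.024 m and x of tap1_grip in the frame of wide_bay between -0.055 and 0.175 m and y of tap1_grip in the frame of wide_bay between -0.082 and 0.082 m and z of tap1_grip in the frame of wide_bay between 0 and 0.024 m and x of tap2_grip in the frame of wide_bay between -0.055 and 0.175 m and y of tap2_grip in the frame of wide_bay between -0.082 and 0.082 m and z of tap2_grip in the frame of wide_bay between 0 and 0.024 m and x of boss0_mid in the frame of narrow_bay between -0.05 and 0.17 m and y of boss0_mid in the frame of narrow_bay between -0.055 and 0.055 m and z of boss0_mid in the frame of narrow_bay between 0 and 0.028 m and x of boss1_mid in the frame of narrow_bay between -0.05 and 0.17 m and y of boss1_mid in the frame of narrow_bay between -0.055 and 0.055 m and z of boss1_mid in the frame of narrow_bay between 0 and 0.028 m), for 0.2 s.
At the end, for the whole second after the job is handed in: Upper drawer shut to within 6 mm; each adapter's middle in the wide bay, at most 24 mm above its floor; each boss head's middle in the narrow bay, at most 28 mm above its floor; scoop's middle inside the tray, at most 22 mm above its floor; all at rest (value of joint drawer below 0.006 m and x of tap0_grip in the frame of wide_bay between -0.055 and 0.175 m and y of tap0_grip in the frame of wide_bay between -0.082 and 0.082 m and z of tap0_grip in the frame of wide_bay between 0 and 0.024 m and x of tap1_grip in the frame of wide_bay between -0.055 and 0.175 m and y of tap1_grip in the frame of wide_bay between -0.082 and 0.082 m and z of tap1_grip in the frame of wide_bay between 0 and 0.024 m and x of tap2_grip in the frame of wide_bay between -0.055 and 0.175 m and y of tap2_grip in the frame of wide_bay between -0.082 and 0.082 m and z of tap2_grip in the frame of wide_bay between 0 and 0.024 m and x of boss0_mid in the frame of narrow_bay between -0.05 and 0.17 m and y of boss0_mid in the frame of narrow_bay between -0.055 and 0.055 m and z of boss0_mid in the frame of narrow_bay between 0 and 0.028 m and x of boss1_mid in the frame of narrow_bay between -0.05 and 0.17 m and y of boss1_mid in the frame of narrow_bay between -0.055 and 0.055 m and z of boss1_mid in the frame of narrow_bay between 0 and 0.028 m and x of scoop_mid in the frame of tray_in between -0.088 and 0.088 m and y of scoop_mid in the frame of tray_in between -0.054 and 0.054 m and z of scoop_mid in the frame of tray_in between 0 and 0.022 m and linear speed of each of tap0, tap1, tap2, boss0, boss1, scoop below 0.03 m/s); the robot touches nothing.
It fails at once if a bystander is knocked over or shifted by more than 60 mm (distance of any of cork_ring, beaker, amber, jar, weight from where it was at the start of the episode above 0.06 m or angle between any of cork_ring, beaker, amber, jar, weight's own z axis and vertical above 0.6 rad).
Of tap0, tap1, tap2, boss0, boss1 only 3 to 5 are there at a start; the rules pass over those that are not, and their reading is None.
At some moment in a run one of tap0, tap1, tap2, boss0, boss1, scoop may be knocked a few centimetres aside while the robot is not near it.
Once in a run the grip may slacken for a moment while it holds something.
It also fails if it takes over 210 s, if anything falls off the work surface, if the arm or the gripper's body presses on something with over 40 N, if the wrist force passes 120 N, or if a joint passes its speed limit or range.

## Working session

There is one attempt and no reset: what is moved stays moved. The work goes in short steps, Python scripts to look and compute and a shell command to move; the robot and the scene stay as the last step left them, time stands still between calls to the robot, and variables do not carry over. Pictures are saved under pics/ and viewed, about 12 in all and at most 16, crops included, and the job is handed in when it is done.

```bash
ls; mkdir -p pics; cat > h.py <<'E'
import numpy as np, cv2
from bench import ctrl, imaging
from scipy.spatial.transform import Rotation as Rn
def shot(cam,name,crop=None,scale=1):
    d=imaging.camera(cam); np.savez(f'/tmp/{cam}.npz',**d)
    im=d['frame'][:,:,::-1]
    if crop: 
        a,b,c,e=crop; im=im[b:e,a:c]
    if scale!=1: im=cv2.resize(im,None,fx=scale,fy=scale,interpolation=cv2.INTER_CUBIC)
    cv2.imwrite(f'pics/{name}.png',im); return d
def cloud(d):
    z=d['depth']; v,u=np.mgrid[:400,:640]; K=d['K']
    P=np.stack([(u-K[0,2])/K[0,0]*z,(v-K[1,2])/K[1,1]*z,z],-1)
    W=(P-d['t'])@d['R']; W[z==0]=np.nan; return W
def R():
    q=ctrl.get_obs()['eef_rot']; return Rn.from_quat([q[1],q[2],q[3],q[0]])
def go(p,yaw=None):
    "shift in tool cm to TCP target p; tool x heading error"
    o=ctrl.get_obs(); r=R(); d=r.inv().apply(np.array(p)-o['eef_pos'])*100
    print('tool shift cm',d.round(2),'pos',np.round(o['eef_pos'],4),'xaxis',r.as_matrix()[:,0].round(3),'z',r.as_matrix()[:,2].round(3),'t',o['time_s'],'op',o['opening'])
E
python3 - <<'E'
from h import *
a=shot('top','top0',None,1.25); b=shot('side','side0',None,1.25)
for d in (a,b): print(d['K'].round(1).tolist(),d['R'].round(3).tolist(),d['t'].round(3))
go([.3,.3,.3]); print(ctrl.get_obs())
E
```

```text
pics
[[489.7, 0.0, 322.3], [0.0, 489.7, 202.2], [0.0, 0.0, 1.0]] [[0.017, -1.0, -0.002], [-0.999, -0.017, -0.042], [0.042, 0.003, -0.999]] [-0.026  0.552  1.51 ]
[[450.5, 0.0, 317.7], [0.0, 450.5, 200.1], [0.0, 0.0, 1.0]] [[0.713, -0.701, -0.003], [-0.54, -0.546, -0.64], [0.447, 0.458, -0.768]] [-0.387  0.362  1.113]
tool shift cm [-19.25  -9.56 -18.45] pos [0.1892 0.5424 0.2042] xaxis [ 0.329  0.944 -0.002] z [-0.944  0.329  0.   ] t 0.1 op 0.999196119377007
{'time_s': 0.1, 'q': array([ 1.02870884e+00,  1.81466862e-01,  1.60788748e+00, -2.59758740e-05,
        1.35383492e+00, -2.06320069e-01]), 'dq': array([-0.00013399, -0.00311728, -0.00306299,  0.0002019 , -0.00016193,
        0.00050422]), 'joint_efforts': array([ 9.07188332e-04, -4.45873582e+01, -3.52234948e+01, -2.44024322e-04,
        4.12849768e-03,  2.40914045e-05]), 'eef_pos': array([0.18917727, 0.54241734, 0.20418415]), 'eef_rot': array([-0.57628321,  0.57675091,  0.40890984, -0.40993754]), 'wrist_force': array([ 0.85282087, -0.49818511,  0.33622748]), 'torque': array([-0.04289565, -0.01542058,  0.0188951 ]), 'opening': 0.999196119377007}
```

View pics/top0.png

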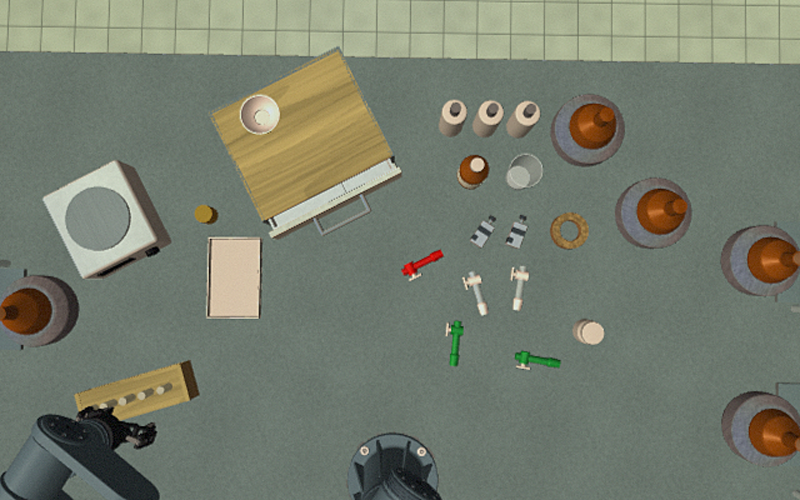

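View pics/side0.png

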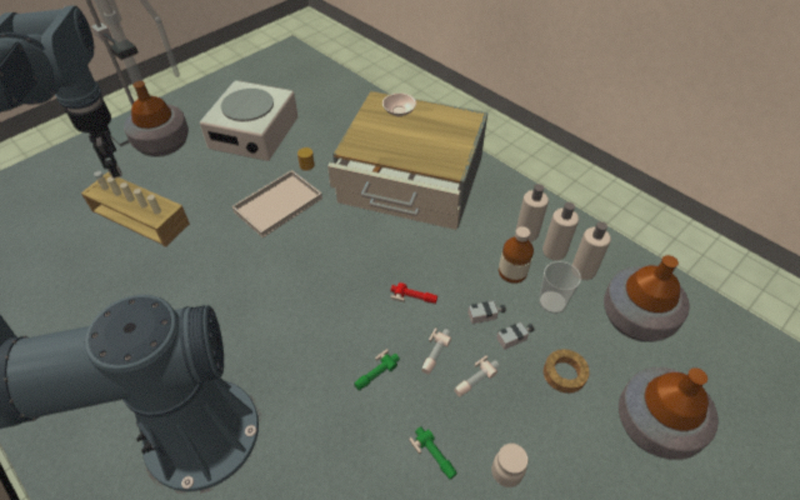

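The pictures (800x500 px) show these possible targets in the top view:
- **White adapters:** (475,293) and (520,287). These are the two I want.
- **Look-alikes to leave:** red at (422,264), green at (455,343) and (537,360).
- **Boss heads:** (483,232) and (517,231).
- **Drawer and tray:** the drawer handle is at (343,215), already slightly ajar, and the tray is at (233,278).

Next I'll measure them and check the choice in one crop.

```bash
python3 - <<'E'
from h import *
d=dict(np.load('/tmp/top.npz')); W=cloud(d); im=d['frame']
print('bench z',np.nanmedian(W[290:300,240:300,2]))
Z=W[...,2]; hsv=cv2.cvtColor(im,cv2.COLOR_RGB2HSV)
m=((Z>.006)&(Z<.3)).astype(np.uint8); m[:, :150]=0; m[320:]=0
n,l,s,c=cv2.connectedComponentsWithStats(m)
for i in range(1,n):
    if s[i,4]<60: continue
    P=W[l==i]; r=cv2.minAreaRect((P[:,:2]*1000).astype(np.float32))
    print(i,'px*1.25',(c[i]*1.25).round(),'n',s[i,4],'rect mm',np.round(r[0],0),np.round(r[1],0),round(r[2],1),'zmax',np.nanpercentile(P[:,2],97).round(3),'col',np.median(im[l==i],axis=0))
# unit top
t=(abs(Z-.165)<.006).astype(np.uint8); n,l,s,c=cv2.connectedComponentsWithStats(t); i=1+np.argmax(s[1:,4])
print('top',cv2.minAreaRect((W[l==i][:,:2]*1000).astype(np.float32)))
# handle region
for v in range(160,192,3): print(v,[(tuple((W[v,u]*1000).round().astype(int))) for u in range(250,302,6) if W[v,u,2]>.02])
cv2.imwrite('pics/crop1.png',cv2.resize(im[120:320,150:480,::-1],None,fx=2.4,fy=2.4,interpolation=cv2.INTER_CUBIC))
E
```

```text
bench z 0.0002750096758730478
1 px*1.25 [306. 145.] n 13986 rect mm [800. 221.] [433. 382.] 28.5 zmax 0.18 col [166. 144.  88.]
191 px*1.25 [587. 130.] n 2670 rect mm [ 856. -457.] [170. 170.] 21.4 zmax 0.197 col [109.  84.  78.]
221 px*1.25 [452. 118.] n 516 rect mm [ 888. -135.] [59. 87.] 66.8 zmax 0.166 col [149. 136. 117.]
223 px*1.25 [488. 118.] n 522 rect mm [ 884. -217.] [59. 78.] 68.9 zmax 0.166 col [151.  137.5 118. ]
224 px*1.25 [523. 119.] n 549 rect mm [ 884. -293.] [79. 59.] 31.0 zmax 0.166 col [152. 139. 119.]
434 px*1.25 [525. 170.] n 491 rect mm [ 757. -303.] [78. 97.] 79.8 zmax 0.106 col [135. 139. 129.]
442 px*1.25 [473. 172.] n 532 rect mm [ 749. -181.] [68. 68.] 61.8 zmax 0.151 col [124.  69.  24.]
556 px*1.25 [653. 213.] n 2748 rect mm [ 658. -634.] [170. 202.] 0.7 zmax 0.197 col [109.  85.  79.]
698 px*1.25 [206. 214.] n 224 rect mm [635. 476.] [44. 56.] 36.8 zmax 0.055 col [156. 127.  45.]
760 px*1.25 [569. 231.] n 521 rect mm [ 616. -428.] [89. 94.] 65.1 zmax 0.033 col [136. 109.  63.]
796 px*1.25 [483. 232.] n 264 rect mm [ 613. -215.] [38. 84.] 60.0 zmax 0.0
[... 2092 characters left out ...]
(162)), (np.int64(636), np.int64(171), np.int64(162)), (np.int64(639), np.int64(158), np.int64(135)), (np.int64(640), np.int64(72), np.int64(139))]
172 [(np.int64(628), np.int64(189), np.int64(158)), (np.int64(631), np.int64(175), np.int64(134)), (np.int64(632), np.int64(89), np.int64(132))]
175 [(np.int64(621), np.int64(191), np.int64(139)), (np.int64(623), np.int64(106), np.int64(136))]
178 [(np.int64(614), np.int64(123), np.int64(136))]
181 [(np.int64(605), np.int64(175), np.int64(132)), (np.int64(605), np.int64(139), np.int64(140))]
184 [(np.int64(595), np.int64(173), np.int64(142)), (np.int64(596), np.int64(157), np.int64(136))]
187 [(np.int64(588), np.int64(174), np.int64(132))]
190 []
```

View pics/crop1.png

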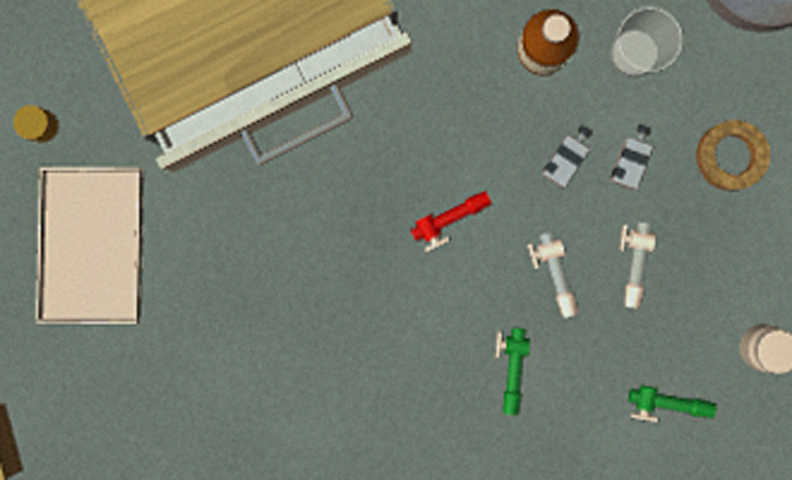

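The crop confirms two white adapters with screw keys, two boss heads, and clearly coloured decoys. The drawer is already part-way out. I'll turn the tool square to the drawer (about 27.5°) first.

```bash
python3 -m jog '[[[0,-0.8,0],[0,0.108,0],3.2],[[0,-0.8,0],[0,0.108,0],3.2],[[0,-0.8,0],[0,0.108,0],3.2],[[0,-0.8,0],[0,0.108,0],3.2],[[0,0,0],[0,0.108,0],3.2],[[0,0,0],[0,0.108,0],3.2],[[0,0,0],[0,0.108,0],3.2],[[0,0,0],[0,0,0],3.2]]'
python3 - <<'E'
from h import *
go([.614,.123,.22])
d=dict(np.load('/tmp/top.npz')); W=cloud(d); Z=W[...,2]
m=(Z>.12)&(Z<.146); m&=(W[...,0]<.665)&(W[...,0]>.55)&(W[...,1]<.2)&(W[...,1]>.05)
P=W[m]*1000; print(len(P)); 
# front-most points: bar
a=np.deg2rad(27.5); s=P[:,0]*np.cos(a)+P[:,1]*np.sin(a); w=-P[:,0]*np.sin(a)+P[:,1]*np.cos(a)
k=s<s.min()+14; print(s.min(),np.percentile(s[k],[10,50,90]),'w',w[k].min(),w[k].max(),'fit',np.polyfit(w[k],s[k],1),'z',np.median(P[k,2]))
# panel top
m=(Z>.155)&(Z<.1625)&(W[...,0]<.75)&(W[...,0]>.5); P=W[m]*1000;P=P[P[:,1]<330]
print(cv2.minAreaRect(P[:,:2].astype(np.float32)),len(P))
E
```

```text
time_s: 0.77
eef_pos: [0.1876, 0.5398, 0.233]
eef_rot: [-0.687, 0.693, 0.153, -0.158]
wrist_force: [0.4, -1.0, -0.4]
opening: 0.374
tool shift cm [ 20.68   1.44 -55.93] pos [0.1876 0.5398 0.233 ] xaxis [ 0.904  0.428 -0.009] z [-0.429  0.904 -0.006] t 0.7667 op 0.37403180476737125
284
595.2373241420356 [596.66598096 600.41853958 604.97038139] w -246.09918159920898 -116.661157700606 fit [-1.09506396e-02  5.98747592e+02] z 135.67544642714125
((645.6417236328125, -274.61993408203125), (1215.664794921875, 183.1362762451172), 87.79967498779297) 1088
```

```bash
python3 -m jog '[[[0,0,0],[0,-0.047,0],3.2],[[1.4,0,-3.7],[0,0,0],3.2],[[1.4,0,-3.7],[0,0,0],3.2],[[1.4,0,-3.7],[0,0,0],3.2],[[1.4,0,-3.7],[0,0,0],3.2],[[1.4,0,-3.7],[0,0,0],3.2],[[1.4,0,-3.7],[0,0,0],3.2],[[1.4,0,-3.7],[0,0,0],3.2],[[1.4,0,-3.7],[0,0,0],3.2],[[1.4,0,-3.7],[0,0,0],3.2],[[1.4,0,-3.7],[0,0,0],3.2],[[1.4,0,-3.7],[0,0,0],3.2]]'
python3 -c "
from h import *
go([.615,.119,.113])"
```

```text
time_s: 1.77
eef_pos: [0.5273, 0.2545, 0.2285]
eef_rot: [-0.678, 0.683, 0.188, -0.198]
wrist_force: [0.2, 0.9, -0.0]
opening: 0.373
tool shift cm [  0.52  11.58 -16.11] pos [0.5273 0.2545 0.2285] xaxis [ 0.851  0.526 -0.016] z [-0.526  0.851 -0.002] t 1.7667 op 0.372928737749822
```

```bash
python3 -m jog '[[[0,0,0],[0,0.06,-0.016],3.2],[[0,0,0],[0,0,0],3.2],[[0.1,0,-4],[0,0,0],3.2],[[0.1,0,-4],[0,0,0],3.2],[[0.1,0,-4],[0,0,0],3.2],[[0.1,0,-3.2],[0,0,0],3.2],[[0,0,0],[0,0,0],3.2]]'
python3 -c "
from h import *
go([.615,.119,.113])"
```

```text
time_s: 2.35
eef_pos: [0.6086, 0.115, 0.2255]
eef_rot: [-0.682, 0.685, 0.18, -0.183]
wrist_force: [0.1, 0.2, -1.0]
opening: 0.376
tool shift cm [ 0.82 11.24  0.05] pos [0.6086 0.115  0.2255] xaxis [ 0.868  0.496 -0.005] z [-0.496  0.868 -0.002] t 2.35 op 0.3759219495212915
```

```bash
python3 -m jog '[[[0.8,0,0],[0,0.028,0],3.2],[[0,0,0],[0,0,0],3.2],[[0,3,0],[0,0,0],3.2],[[0,2.5,0],[0,0,0],3.2]]'
python3 - <<'E'
from h import *
go([.615,.119,.113]); shot('side','side1',(220,60,420,210),4)
E
```

```text
time_s: 2.68
eef_pos: [0.6179, 0.1198, 0.1748]
eef_rot: [-0.683, 0.687, 0.178, -0.175]
wrist_force: [-1.2, 0.2, -1.1]
opening: 0.375
tool shift cm [-0.31  6.18  0.1 ] pos [0.6179 0.1198 0.1748] xaxis [0.875 0.483 0.002] z [-0.483  0.875 -0.006] t 2.6833 op 0.37457930358334046
```

View pics/side1.png

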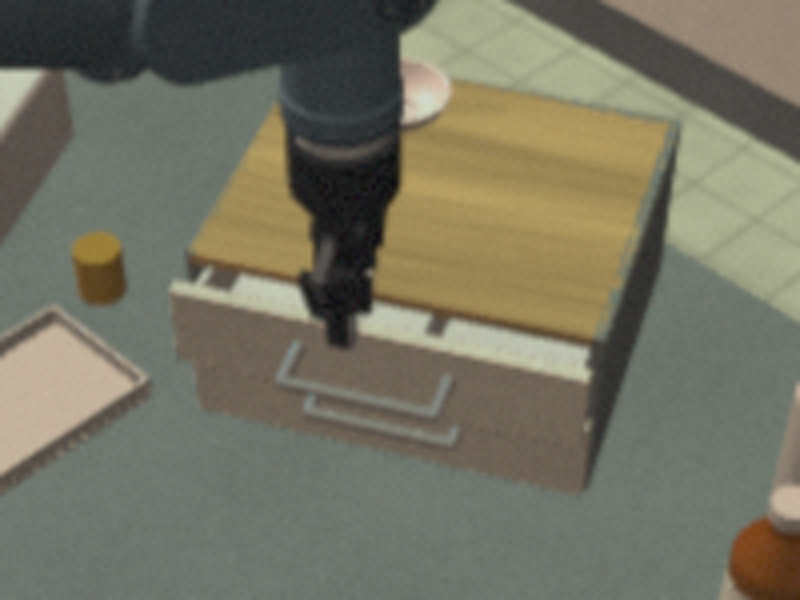

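The fingertips (about 340,345 in the crop) hang over the handle bar, roughly midway. I'll lower and grip.

```bash
python3 -m jog '[[[-0.3,2,0],[0,0,0],3.2],[[0,2,0],[0,0,0],3.2],[[0,2,0],[0,0,0],3.2],[[0,0,0],[0,0,0],3.2]]'
python3 -c "
from h import *
go([.615,.119,.113])"
python3 -m jog '[[[0,0,0],[0,0,0],0],[[0,0,0],[0,0,0],0],[[0,0,0],[0,0,0],0],[[0,0,0],[0,0,0],0],[[0,0,0],[0,0,0],0]]'
python3 -c "
from h import *
go([.615,.119,.113])"
```

```text
time_s: 3.07
eef_pos: [0.6081, 0.123, 0.1078]
eef_rot: [-0.682, 0.684, 0.18, -0.185]
wrist_force: [-0.8, 0.4, -0.8]
opening: 0.377
tool shift cm [ 0.39 -0.53 -0.69] pos [0.6081 0.123  0.1078] xaxis [ 0.867  0.498 -0.008] z [-0.498  0.867 -0.   ] t 3.0667 op 0.37659732280179187
time_s: 3.48
eef_pos: [0.6099, 0.1258, 0.1144]
eef_rot: [-0.681, 0.684, 0.185, -0.186]
wrist_force: [0.0, -0.6, -0.3]
opening: -0.006
tool shift cm [ 0.1   0.14 -0.84] pos [0.6099 0.1258 0.1144] xaxis [ 0.863  0.505 -0.003] z [-0.505  0.863 -0.003] t 3.4833 op -0.0060398215481510704
```

```bash
python3 - <<'E'
from h import *
a=shot('top','t2'); b=shot('side','s2')
A=cv2.resize(a['frame'][130:205,200:330,::-1],(780,450),interpolation=cv2.INTER_CUBIC)[:,:390+0] if 0 else cv2.resize(a['frame'][125:205,220:320,::-1],(400,320),interpolation=cv2.INTER_CUBIC)
B=cv2.resize(b['frame'][110:190,270:370,::-1],(400,320),interpolation=cv2.INTER_CUBIC)
cv2.imwrite('pics/both2.png',np.hstack([A,B]))
o=ctrl.get_obs()
for d in (a,b):
  p=d['R']@o['eef_pos']+d['t']; q=d['K']@p; print(q[:2]/q[2])
go([0,0,0])
E
```

```text
[273.79701119 180.0973942 ]
[304.12134789 163.96192114]
tool shift cm [-58.95  11.52  20.  ] pos [0.6099 0.1256 0.1141] xaxis [ 0.863  0.505 -0.003] z [-0.505  0.863 -0.003] t 3.5833 op 0.000433238567584778
```

View pics/both2.png

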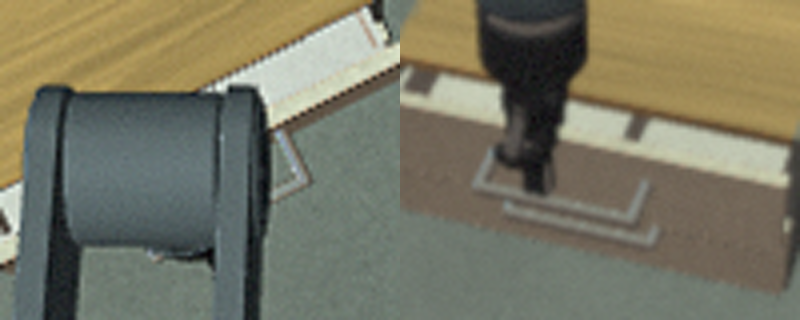

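The side crop shows the shut fingertips at about (537,192), just at or behind the bar. I'll measure the tip and bar from the side depth.

```bash
python3 - <<'E'
from h import *
d=dict(np.load('/tmp/side.npz')); W=cloud(d)*1000; im=d['frame']
a=np.deg2rad(28); c,s=np.cos(a),np.sin(a)
for v in range(148,168,2):
  print(v,[(int(W[v,u]@[c,s,0]),int(W[v,u]@[-s,c,0]),int(W[v,u,2]),int(im[v,u].mean())) if W[v,u,0]==W[v,u,0] else None for u in (292,296,300,303,306,312,320,327)])
print('tcp',[609.9*c+125.6*s,-609.9*s+125.6*c])
E
```

```text
148 [(629, -126, 137, 132), (537, -175, 234, 60), (542, -185, 232, 43), (554, -189, 223, 30), (582, -188, 197, 17), (637, -187, 146, 103), (638, -212, 153, 105), (637, -234, 160, 149)]
150 [(623, -128, 135, 128), (540, -173, 223, 43), (534, -187, 233, 25), (555, -189, 214, 25), (589, -185, 182, 38), (639, -187, 136, 98), (635, -213, 148, 100), (636, -234, 153, 97)]
152 [(612, -132, 137, 104), (635, -136, 117, 85), (555, -179, 204, 50), (554, -189, 207, 24), (590, -185, 173, 64), (636, -187, 131, 102), (637, -212, 137, 102), (636, -235, 145, 100)]
154 [(610, -132, 131, 85), (635, -135, 108, 100), (593, -165, 156, 81), (585, -177, 168, 33), (595, -183, 160, 70), (638, -187, 121, 103), (636, -213, 130, 100), (634, -235, 139, 103)]
156 [(597, -137, 136, 125), None, (590, -166, 151, 82), (586, -176, 158, 29), (591, -184, 156, 66), (637, -187, 113, 100), (637, -212, 120, 101), (633, -236, 131, 103)]
158 [(593, -138, 132, 88), (591, -152, 138, 115), (596, -163, 136, 121), (584, -177, 151, 84), (593, -183, 145, 69), (635, -187, 106, 101), (631, -214, 119, 98), (636, -235, 120, 102)]
160 [(671, -106, 38, 97), (667, -122, 48, 116), (592, -164, 132, 89), (591, -174, 136, 103), (596, -182, 134, 115), (635, -187, 98, 121), (636, -213, 105, 104), (637, -235, 110, 109)]
162 [(667, -107, 34, 99), (653, -127, 53, 123), (669, -134, 40, 117), (674, -143, 38, 112), (592, -183, 129, 89), (591, -202, 136, 105), (601, -224, 133, 127), (608, -243, 132, 128)]
164 [(673, -104, 17, 100), (646, -129, 52, 91), (649, -142, 52, 102), (652, -151, 53, 118), (657, -159, 50, 128), (667, -176, 46, 112), (595, -225, 130, 97), (598, -246, 134, 129)]
166 [(671, -105, 11, 100), (665, -121, 21, 98), (667, -135, 23, 94), (644, -153, 52, 86), (653, -161, 46, 87), (653, -181, 51, 116), (674, -201, 37, 110), (591, -248, 134, 86)]
tcp [np.float64(597.4753651705674), np.float64(-175.43248848003358)]
```

```bash
python3 -m jog '[[[0,-3,0],[0,0,0],0],[[0,-3,0],[0,0,0],0],[[0,-3,0],[0,0,0],0],[[0,0,0],[0,0,0],0]]'
python3 - <<'E'
from h import *
b=shot('side','s3'); o=ctrl.get_obs(); q=b['K']@(b['R']@o['eef_pos']+b['t']); u=q[:2]/q[2]; print(u,o['eef_pos'],o['opening'])
im=b['frame'][:,:,::-1].copy(); im=cv2.resize(im[90:190,250:390],(700,500),interpolation=cv2.INTER_CUBIC)
cv2.circle(im,(int((u[0]-250)*5),int((u[1]-90)*5)),4,(0,0,255),1); cv2.imwrite('pics/s3.png',im)
W=cloud(b)*1000
a=np.deg2rad(28); c,s=np.cos(a),np.sin(a)
U=int(u[0])
for v in range(int(u[1])-14,int(u[1])+6,2): print(v,[(int(W[v,x]@[c,s,0]),int(W[v,x]@[-s,c,0]),int(W[v,x,2])) for x in (U-4,U-2,U,U+2,U+4) if W[v,x,0]==W[v,x,0]])
print(o['eef_pos']@[c,s,0],o['eef_pos']@[-s,c,0])
E
```

```text
time_s: 3.92
eef_pos: [0.6078, 0.1255, 0.2052]
eef_rot: [-0.682, 0.683, 0.182, -0.188]
wrist_force: [0.7, 0.3, 2.3]
opening: 0.002
[302.519713   142.88255641] [0.60656845 0.12540573 0.20239996] 0.0037347869671879304
128 [(568, -172, 279), (566, -178, 282), (559, -187, 290), (571, -188, 281), (592, -186, 262)]
130 [(683, -127, 163), (584, -171, 258), (586, -176, 258), (587, -182, 259), (596, -185, 252)]
132 [(683, -127, 155), (581, -172, 253), (583, -177, 253), (587, -182, 251), (595, -185, 245)]
134 [(737, -106, 95), (583, -171, 244), (586, -176, 243), (587, -182, 244), (589, -186, 243)]
136 [(710, -116, 112), (718, -120, 107), (589, -175, 233), (588, -181, 235), (735, -135, 96)]
138 [(704, -118, 110), (712, -122, 103), (716, -127, 102), (723, -132, 97), (725, -138, 96)]
140 [(646, -140, 159), (645, -147, 161), (650, -152, 158), (715, -134, 96), (718, -140, 95)]
142 [(634, -145, 162), (637, -150, 160), (640, -155, 159), (642, -161, 160), (640, -168, 163)]
144 [(633, -144, 154), (636, -150, 153), (637, -156, 155), (632, -164, 161), (638, -168, 157)]
146 [(633, -144, 146), (635, -150, 146), (642, -154, 141), (633, -163, 152), (639, -168, 147)]
0.5944425747413099 -0.17403995378522044
```

View pics/s3.png

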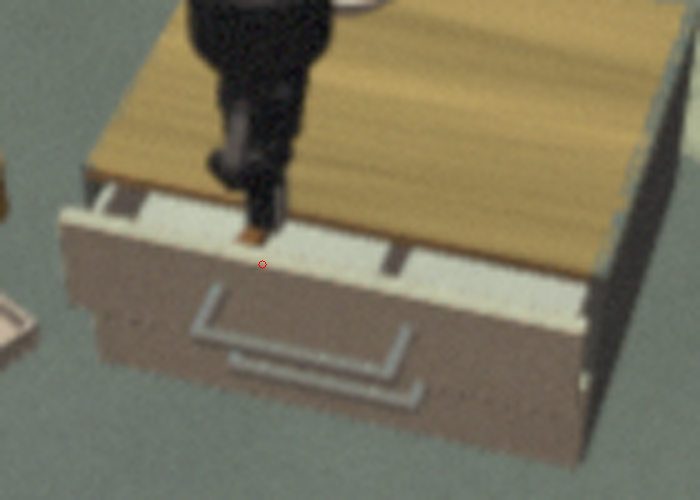

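The reported TCP (red ring) projects about 6 px below the visible tip at (262,235) in the crop. So the real fingertips sit about 26 mm higher than reported, while the lateral position agrees. I'll go correspondingly lower.

```bash
python3 -m jog '[[[0.3,0,0],[0,0.025,0],3.2],[[0,0,0],[0,0,0],3.2],[[0,3,0],[0,0,0],3.2],[[0,3,0],[0,0,0],3.2],[[0,2.5,0],[0,0,0],3.2],[[0,2,0],[0,0,0],3.2],[[0,1,0],[0,0,0],3.2],[[0,0,0],[0,0,0],3.2]]'
python3 -m jog '[[[0,0,0],[0,0,0],0],[[0,0,0],[0,0,0],0],[[0,0,0],[0,0,0],0],[[0,0,0],[0,0,0],0],[[0,0,0],[0,0,0],0]]'
python3 -c "
from h import *
go([.6,.12,.087]);print(ctrl.hold_point_z)"
```

```text
time_s: 4.63
eef_pos: [0.6162, 0.1285, 0.0922]
eef_rot: [-0.684, 0.685, 0.181, -0.174]
wrist_force: [-0.8, -1.0, 0.7]
opening: 0.376
time_s: 5.05
eef_pos: [0.6162, 0.1287, 0.0924]
eef_rot: [-0.684, 0.685, 0.182, -0.174]
wrist_force: [0.4, 1.2, 4.5]
opening: 0.092
tool shift cm [-1.85  0.52  0.03] pos [0.6162 0.1287 0.0924] xaxis [0.873 0.487 0.011] z [-0.487  0.874 -0.004] t 5.05 op 0.09215755230558495
0.0187
```

The bar is gripped. Now I'll pull.

```bash
python3 -m jog '[[[-1.5,0,0],[0,0,0],0],[[-2,0,0],[0,0,0],0],[[-2,0,0],[0,0,0],0],[[-2,0,0],[0,0,0],0],[[-2,0,0],[0,0,0],0],[[-2,0,0],[0,0,0],0],[[-1.5,0,0],[0,0,0],0],[[-1,0,0],[0,0,0],0]]'
python3 -c "
from h import *
go([.6162,.1287,.0924])"
```

```text
time_s: 5.72
eef_pos: [0.4947, 0.0644, 0.0924]
eef_rot: [0.686, -0.682, -0.187, 0.169]
wrist_force: [1.1, 2.1, 3.5]
opening: 0.084
tool shift cm [13.74  0.35 -0.3 ] pos [0.4947 0.0644 0.0924] xaxis [0.873 0.487 0.026] z [-0.487  0.873 -0.001] t 5.7167 op 0.08373378678297266
```

```bash
python3 -m jog '[[[-1,0,0],[0,0,0],0],[[-1,0,0],[0,0,0],0],[[-0.6,0,0],[0,0,0],0],[[-0.6,0,0],[0,0,0],0]]'
python3 -c "
from h import *
go([.6162,.1287,.0924])"
```

```text
time_s: 6.05
eef_pos: [0.4708, 0.0516, 0.0926]
eef_rot: [0.688, -0.681, -0.192, 0.161]
wrist_force: [50.1, 33.7, -39.8]
opening: 0.091
tool shift cm [16.44  0.77 -0.26] pos [0.4708 0.0516 0.0926] xaxis [0.875 0.482 0.045] z [-0.483  0.876 -0.001] t 6.05 op 0.09116795358966194
```

It's at the stop (force rise). I'll release, rise and back off to look in.

```bash
python3 -m jog '[[[0.3,0,0],[0,0,0],0],[[0,0,0],[0,0,0],3.2],[[0,0,0],[0,0,0],3.2],[[0,0,0],[0,0,0.03],3.2],[[0,-3,0],[0,0,0],3.2],[[0,-3,0],[0,0,0],3.2],[[0,-3,0],[0,0,0],3.2],[[0,-3,0],[0,0,0],4],[[0,-3,0],[0,0,0],4],[[-4,0,0],[0,0,0],4],[[-4,0,0],[0,0,0],4],[[-4,0,0],[0,0,0],4]]'
python3 - <<'E'
from h import *
go([.6,.1,.3])
a=shot('top','t4'); b=shot('side','s4')
A=cv2.resize(a['frame'][60:240,150:350,::-1],(400,360)); B=cv2.resize(b['frame'][60:240,220:420,::-1],(400,360))
cv2.imwrite('pics/b4.png',np.hstack([A,B]))
E
```

```text
time_s: 7.05
eef_pos: [0.359, -0.008, 0.2421]
eef_rot: [0.686, -0.682, -0.175, 0.182]
wrist_force: [0.4, -2.6, 1.9]
opening: 0.469
tool shift cm [26.25 -6.02 -2.34] pos [ 0.359  -0.008   0.2421] xaxis [ 0.872  0.49  -0.008] z [-0.49   0.872  0.008] t 7.05 op 0.46904361076107787
```

View pics/b4.png

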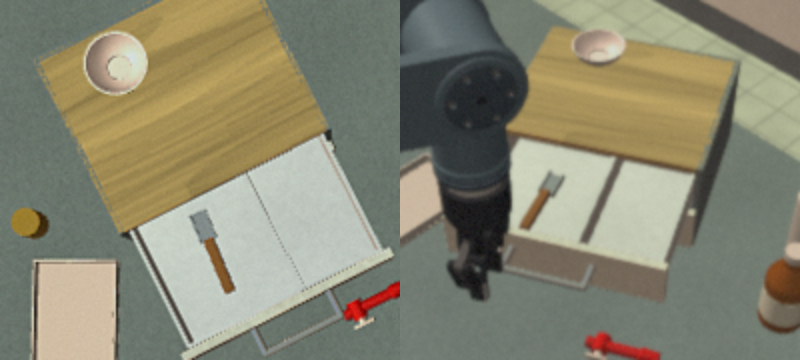

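The drawer is out. The scoop lies in the wide bay with its blade at (200,222) and its handle end at (231,290) in the left crop. Next I'll compute the frames.

```bash
cat >> h.py <<'E'
A=np.deg2rad(28.0); CX=np.array([np.cos(A),np.sin(A)]); CY=np.array([-np.sin(A),np.cos(A)])
def pix(d,u,v,z):
    r=d['R'].T@np.array([(u-d['K'][0,2])/d['K'][0,0],(v-d['K'][1,2])/d['K'][1,1],1]); c=-d['R'].T@d['t']; return c+r*(z-c[2])/r[2]
E
python3 - <<'E'
from h import *
d=dict(np.load('/tmp/top.npz')); W=cloud(d); im=d['frame'].astype(int); Z=W[...,2]
s=W[...,:2]@CX; w=W[...,:2]@CY
hs=cv2.cvtColor(d['frame'],cv2.COLOR_RGB2HSV)
m=(Z>.085)&(Z<.125)&(s>.46)&(s<.67)
print('floor z',np.median(Z[m]),'s',np.percentile(s[m],[1,99]),'w',np.percentile(w[m],[1,99]))
wood=m&(hs[...,1]>110)&(hs[...,0]<20); P=W[wood]; print('wood',len(P)); r=cv2.minAreaRect((P[:,:2]*1000).astype(np.float32)); print(r, 'z',np.median(P[:,2]))
bl=m&(im.mean(-1)<150)&~wood&(w>-.2)&(s<.65)&(s>.5); 
n,l,st,c=cv2.connectedComponentsWithStats(bl.astype(np.uint8)); i=1+np.argmax(st[1:,4]); P2=W[l==i]; print('blade',st[i,4],cv2.minAreaRect((P2[:,:2]*1000).astype(np.float32)),P2.mean(0))
v=P2.mean(0)-P.mean(0); print('wood mean',P.mean(0),'dir',np.degrees(np.arctan2(v[1],v[0])),np.linalg.norm(v[:2]))
# walls / panel / handle from corner pixels (full px)
for n,u,v,z in [('panelL',150+185/2,60+357/2,.160),('panelR',150+393/2,60+250/2,.160),('divFront',150+303/2,60+290/2,.145),('divBack',150+248/2,60+172/2,.145),('barL',150+265/2,60+352/2,.132),('barR',150+341/2,60+316/2,.132),('unitL',150+122/2,60+232/2,.165),('unitR',150+329/2,60+130/2,.165)]:
    p=pix(d,u,v,z); print(n,p.round(4),'s,w',(p[:2]@CX).round(4),(p[:2]@CY).round(4))
E
```

```text
floor z 0.09646572846359378 s [0.4690781  0.66790026] w [-0.84572535  0.50367702]
wood 730
((718.3235473632812, -132.9093017578125), (109.13468933105469, 833.7899780273438), 23.19108772277832) z 0.10801854716759333
blade 97 ((584.1875, 172.89276123046875), (106.1047592163086, 24.647661209106445), 22.577030181884766) [0.60904337 0.18137994 0.10069212]
wood mean [ 0.75090006 -0.21596661  0.10776362] dir 109.64707194774493 0.4219094731568876
panelL [0.4407 0.2049 0.16  ] s,w 0.4853 -0.0259
panelR [ 0.5956 -0.0836  0.16  ] s,w 0.4867 -0.3534
divFront [0.5378 0.0424 0.145 ] s,w 0.4947 -0.215
divBack [0.7046 0.124  0.145 ] s,w 0.6804 -0.2213
barL [0.4488 0.0955 0.132 ] s,w 0.4411 -0.1264
barR [ 0.502 -0.012  0.132] s,w 0.4376 -0.2463
unitL [0.614  0.2966 0.165 ] s,w 0.6814 -0.0263
unitR [0.7629 0.0092 0.165 ] s,w 0.6779 -0.35
```

```bash
python3 -m jog '[[[0,0,0],[0,-0.1207,0],5],[[0,0,0],[0,-0.1207,0],5],[[0,0,0],[0,-0.1207,0],5],[[0,0,0],[0,-0.1207,0],5],[[0,0,0],[0,-0.1207,0],5],[[0,0,0],[0,-0.1207,0],5],[[0,0,0],[0,-0.1207,0],5],[[0,0,0],[0,-0.1207,0],5],[[0,0,0],[0,-0.1207,0],5],[[0,0,0],[0,-0.1207,0],5],[[0,0,0],[0,-0.1207,0],5],[[0,0,0],[0,-0.1207,0],5]]'
python3 - <<'E'
from h import *
d=dict(np.load('/tmp/top.npz'))
e=pix(d,265.5,205.5,.107); t=pix(d,249,165.5,.105); v=t-e; L=np.linalg.norm(v[:2]); print(e,t,'L',L,'heading',np.degrees(np.arctan2(v[1],v[0])))
p=e+v*48/128; print('mid',p,'s,w',p[:2]@CX,p[:2]@CY)
go([p[0],p[1],.2]); print(ctrl.get_obs()['q'].round(2))
r=R().as_matrix()[:,0]; print('xhead',np.degrees(np.arctan2(r[1],r[0])))
E
```

```text
time_s: 8.15
eef_pos: [0.3503, -0.01, 0.236]
eef_rot: [0.391, -0.373, -0.59, 0.6]
wrist_force: [0.5, 0.8, -0.7]
opening: 0.585
[0.53587638 0.14894089 0.107     ] [0.65223972 0.20009512 0.105     ] L 0.12711090557394597 heading 23.730665630333455
mid [0.57951263 0.16812373 0.10625   ] s,w 0.5906085905968039 -0.12362025806565236
tool shift cm [  6.6    2.96 -28.34] pos [ 0.3503 -0.01    0.236 ] xaxis [-0.416  0.909  0.014] z [-0.909 -0.417  0.026] t 8.15 op 0.584753331109992
[-0.36 -0.38  2.05 -0.01  1.49 -2.36]
xhead 114.60551703845766
```

```bash
python3 -m jog '[[[0,0,0],[-0.026,0.015,0.014],5],[[0.82,0,-3.54],[0,0,0],5],[[0.82,0,-3.54],[0,0,0],5],[[0.82,0,-3.54],[0,0,0],5],[[0.82,0,-3.54],[0,0,0],5],[[0.82,0,-3.54],[0,0,0],5],[[0.82,0,-3.54],[0,0,0],5],[[0.82,0,-3.54],[0,0,0],5],[[0.82,0,-3.54],[0,0,0],5],[[0,0,0],[0,0,0],5]]'
python3 - <<'E'
from h import *
go([.5795,.168,.075]); r=R().as_matrix()[:,0]; print('xhead',np.degrees(np.arctan2(r[1],r[0])))
E
```

```text
time_s: 8.98
eef_pos: [0.5885, 0.1719, 0.2253]
eef_rot: [0.389, -0.384, -0.588, 0.596]
wrist_force: [-2.0, -0.7, -0.5]
opening: 0.588
tool shift cm [ 0.02 15.05  0.77] pos [0.5885 0.1719 0.2253] xaxis [-0.402  0.915 -0.001] z [-0.915 -0.402  0.014] t 8.9833 op 0.5882303495649099
xhead 113.72557697472593
```

```bash
python3 -m jog '[[[0,0,0.75],[-0.012,0,0],5],[[0,3,0],[0,0,0],5],[[0,3,0],[0,0,0],5],[[0,3,0],[0,0,0],5],[[0,2.5,0],[0,0,0],5],[[0,1,0],[0,0,0],5],[[0,0,0],[0,0,0],5]]'
python3 - <<'E'
from h import *
go([.5795,.168,.075])
a=shot('side','s5'); A=cv2.resize(a['frame'][90:190,270:400,::-1],(780,600)); cv2.imwrite('pics/s5.png',A)
E
```

```text
time_s: 9.57
eef_pos: [0.5754, 0.1669, 0.0928]
eef_rot: [0.387, -0.385, -0.59, 0.595]
wrist_force: [-0.4, -0.6, -0.5]
opening: 0.586
tool shift cm [-0.07  1.78 -0.43] pos [0.5754 0.1669 0.0928] xaxis [-0.405  0.914 -0.001] z [-0.914 -0.405  0.007] t 9.5667 op 0.5857484509577467
```

View pics/s5.png

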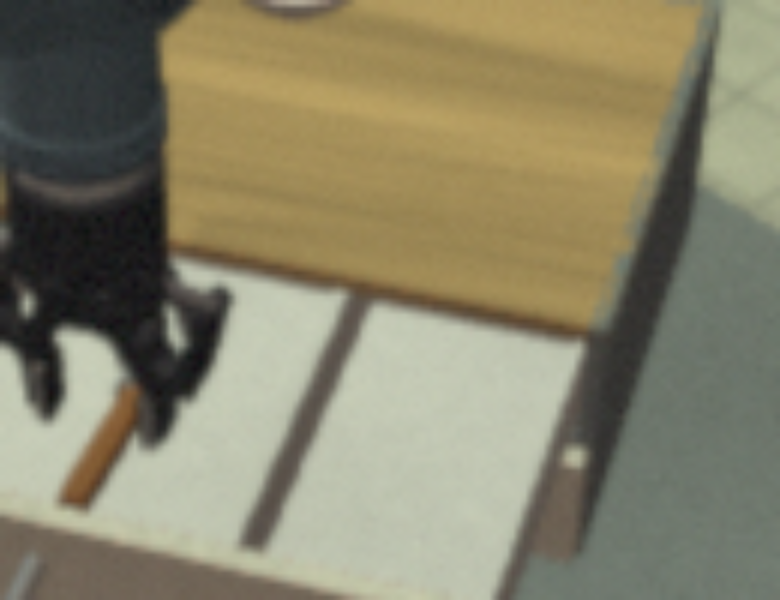

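The fingers straddle the handle (tips near (40,415) and (155,445)), even though the reported z is below the floor, which confirms the z bias. I'll inch down.

```bash
python3 -m jog '[[[0,0.6,-0.4],[0,0,0],5],[[0,0.6,0],[0,0,0],4],[[0,0.3,0],[0,0,0],4],[[0,0,0],[0,0,0],4]]'; python3 -m jog '[[[0,0,0],[0,0,0],0],[[0,0,0],[0,0,0],0],[[0,0,0],[0,0,0],0],[[0,0,0],[0,0,0],0],[[0,0,0],[0,0,0],0]]'
```

```text
time_s: 9.95
eef_pos: [0.5831, 0.1683, 0.0838]
eef_rot: [0.384, -0.388, -0.592, 0.593]
wrist_force: [-0.6, -0.3, -0.5]
opening: 0.466
time_s: 10.37
eef_pos: [0.5853, 0.1687, 0.0866]
eef_rot: [-0.383, 0.389, 0.593, -0.592]
wrist_force: [0.3, -0.2, 0.8]
opening: 0.0
```

```bash
python3 -m jog '[[[0,-0.5,0.4],[0,0,0],4],[[0,0,0],[0,0,0],4],[[0,0,0],[0,0,0],4],[[0,1,0],[0,0,0],4],[[0,1,0],[0,0,0],4],[[0,0.5,0],[0,0,0],4],[[0,0,0],[0,0,0],4]]'; python3 -c "
from h import *
go([.5795,.168,.071])"
```

```text
time_s: 10.95
eef_pos: [0.5841, 0.1677, 0.0683]
eef_rot: [-0.381, 0.391, 0.595, -0.59]
wrist_force: [-1.3, 0.8, 12.7]
opening: 0.47
tool shift cm [ 0.21 -0.28  0.41] pos [0.5841 0.1677 0.0683] xaxis [-0.404  0.915 -0.007] z [-0.914 -0.404 -0.013] t 10.95 op 0.47002407988957196
```

```bash
python3 -m jog '[[[0,-0.5,0],[0,0,0],4],[[0,0,0],[0,0,0],2.5],[[0,0,0],[0,0,0],0],[[0,0,0],[0,0,0],0],[[0,0,0],[0,0,0],0],[[0,0,0],[0,0,0],0]]'; python3 -c "
from h import *
go([.5795,.168,.071])"
```

```text
time_s: 11.45
eef_pos: [0.5838, 0.1679, 0.0718]
eef_rot: [-0.381, 0.39, 0.595, -0.59]
wrist_force: [-0.4, 0.6, 4.1]
opening: 0.166
tool shift cm [0.18 0.07 0.39] pos [0.5838 0.1679 0.0718] xaxis [-0.405  0.914 -0.007] z [-0.914 -0.405 -0.012] t 11.45 op 0.16554274024937657
```

Gripped. I'll lift it and work out the tray centre.

```bash
python3 -m jog '[[[0,-2,0],[0,0,0],0],[[0,-3,0],[0,0,0],0],[[0,-3,0],[0,0,0],0],[[0,-3,0],[0,0,0],0],[[0,-3,0],[0,0,0],0],[[0,0,0],[0,0,0],0]]'
python3 - <<'E'
from h import *
d=dict(np.load('/tmp/top.npz'))
c=[pix(d,u/1.25,v/1.25,.022) for u,v in [(208,238),(260.5,238),(259.5,318.5),(206,318.5)]]
print(np.round(c,3)); t=np.mean(c,0); print('tray',t)
h=np.deg2rad(23.7); g=t[:2]-.014*np.array([np.cos(h),np.sin(h)]); go([g[0],g[1],.12]); print(g)
E
```

```text
time_s: 11.95
eef_pos: [0.5768, 0.1671, 0.2086]
eef_rot: [0.386, -0.386, -0.591, 0.594]
wrist_force: [0.9, 0.5, 0.4]
opening: 0.168
[[0.58  0.467 0.022]
 [0.582 0.337 0.022]
 [0.384 0.334 0.022]
 [0.382 0.465 0.022]]
tray [0.48206047 0.40052865 0.022     ]
tool shift cm [25.2   8.82  0.6 ] pos [0.5768 0.1671 0.2086] xaxis [-0.404  0.915 -0.002] z [-0.915 -0.404  0.004] t 11.95 op 0.16829798539591323
[0.4692412  0.39490138]
```

```bash
python3 -m jog '[[[3.6,0,0.1],[0,0,0],0],[[3.6,0,0.1],[0,0,0],0],[[3.6,0,0.1],[0,0,0],0],[[3.6,0,0.1],[0,0,0],0],[[3.6,0,0.1],[0,0,0],0],[[3.6,0,0.1],[0,0,0],0],[[3.6,0,0],[0,0,0],0],[[0,3,0],[0,0,0],0],[[0,3,0],[0,0,0],0],[[0,3,0],[0,0,0],0],[[0,0,0],[0,0,0],0]]'
python3 -c "
from h import *
go([.469,.395,-.012])"
```

```text
time_s: 12.87
eef_pos: [0.4637, 0.4038, 0.1085]
eef_rot: [0.387, -0.387, -0.59, 0.594]
wrist_force: [-1.4, -1.4, -1.9]
opening: 0.167
tool shift cm [-0.98 12.06 -0.18] pos [0.4637 0.4038 0.1085] xaxis [-0.401  0.916 -0.003] z [-0.916 -0.401  0.004] t 12.8667 op 0.1671789171648962
```

```bash
python3 -m jog '[[[-0.9,3,0],[0,0,0],0],[[0,3,0],[0,0,0],0],[[0,3,0],[0,0,0],0],[[0,1.5,0],[0,0,0],0],[[0,1,0],[0,0,0],0],[[0,0,0],[0,0,0],0]]'
```

```text
time_s: 13.37
eef_pos: [0.468, 0.3943, -0.0092]
eef_rot: [0.387, -0.387, -0.59, 0.594]
wrist_force: [-0.7, 0.8, -0.7]
opening: 0.167
```

```bash
python3 -m jog '[[[0,0.5,0],[0,0,0],0],[[0,0.5,0],[0,0,0],0],[[0,0.2,0],[0,0,0],0],[[0,0,0],[0,0,0],0]]'
```

```text
time_s: 13.7
eef_pos: [0.4711, 0.3955, -0.018]
eef_rot: [0.386, -0.388, -0.591, 0.592]
wrist_force: [0.8, -0.8, -1.0]
opening: 0.167
```

```bash
python3 -m jog '[[[0,0,0],[0,0,0],4],[[0,0,0],[0,0,0],4],[[0,0,0],[0,0,0],4],[[0,-3,0],[0,0,0],4],[[0,-3,0],[0,0,0],5],[[0,-3,0],[0,0,0],5],[[0,-4,0],[0,0,0],5],[[0,-4,0],[0,0,0],5],[[0,-4,0],[0,0,0],5],[[0,-3,0],[0,0,0],5],[[0,0,0],[0,0,0],5]]'
cat >> h.py <<'E'
def comps(d):
    W=cloud(d); Z=W[...,2]; im=d['frame']
    m=((Z>.006)&(Z<.06)&(W[...,1]<-.02)&(W[...,1]>-.6)&(W[...,0]>.2)).astype(np.uint8)
    n,l,s,c=cv2.connectedComponentsWithStats(m)
    for i in range(1,n):
        if s[i,4]<100 or s[i,4]>600: continue
        P=W[l==i]; col=np.median(im[l==i],axis=0); r=cv2.minAreaRect((P[:,:2]*1000).astype(np.float32))
        q=P[:,:2]-P[:,:2].mean(0); e,v=np.linalg.eigh(q.T@q); a=np.degrees(np.arctan2(v[1,1],v[0,1]))
        print('px',c[i].round(1),'n',s[i,4],'mean',P.mean(0).round(3),'rect',np.round(r[0],0),np.round(r[1],0),'axis',round(a,1),'col',col)
E
python3 - <<'E'
from h import *
a=shot('top','t6'); comps(a); b=shot('side','s6')
A=cv2.resize(a['frame'][165:245,340:440,::-1],(500,400),interpolation=cv2.INTER_CUBIC); B=cv2.resize(a['frame'][170:270,150:225,::-1],(300,400)); cv2.imwrite('pics/b6.png',np.hstack([A,B]))
go([.6,.1,.3])
E
```

```text
time_s: 14.62
eef_pos: [0.4699, 0.3962, 0.236]
eef_rot: [0.386, -0.388, -0.592, 0.592]
wrist_force: [0.3, 0.9, 0.4]
opening: 0.587
px [451.5 119.6] n 150 mean [ 0.811 -0.407  0.044] rect [ 819. -416.] [159.  57.] axis -140.4 col [94. 84. 79.]
px [421.4 135.2] n 155 mean [ 0.763 -0.318  0.034] rect [ 759. -313.] [65. 38.] axis -136.6 col [132. 136. 126.]
px [498.1 176. ] n 169 mean [ 0.64  -0.55   0.044] rect [ 647. -560.] [152.  50.] axis -167.5 col [95. 84. 80.]
px [455.6 184.4] n 511 mean [ 0.614 -0.426  0.026] rect [ 614. -426.] [88. 89.] axis 109.9 col [137. 109.  64.]
px [386.5 185.7] n 260 mean [ 0.606 -0.213  0.028] rect [ 611. -217.] [36. 82.] axis 146.5 col [139.5 142.  141. ]
px [413.5 186.5] n 270 mean [ 0.605 -0.296  0.027] rect [ 611. -299.] [35. 82.] axis 159.2 col [137.5 140.  134.5]
px [337.  211.4] n 274 mean [ 0.525 -0.062  0.019] rect [521. -70.] [ 47. 106.] axis 123.6 col [184.  27.  21.]
px [415.1 228.3] n 291 mean [ 0.477 -0.304  0.019] rect [ 471. -301.] [ 42. 109.] axis 176.4 col [181. 181. 164.]
px [381.2 232.6] n 287 mean [ 0.461 -0.199  0.019] rect [ 459. -206.] [107.  49.] axis -158.7 col [182. 185. 167.]
px [463.9 263.7] n 140 mean [ 0.372 -0.45   0.036] rect [ 367. -456.] [35. 63.] axis 170.5 col [151.5 137.  118. ]
px [363.8 272.4] n 292 mean [ 0.338 -0.147  0.02 ] rect [ 332. -149.] [108.  44.] axis 179.0 col [ 39. 130.  54.]
px [427.9 288.2] n 293 mean [ 0.294 -0.345  0.019] rect [ 290. -351.] [112.  43.] axis 85.5 col [ 36. 128.  52.]
tool shift cm [-32.35  -6.85  -0.24] pos [0.4679 0.395  0.2302] xaxis [-0.401  0.916 -0.004] z [-0.916 -0.401  0.005] t 14.7167 op 0.5830017357518114
```

View pics/b6.png

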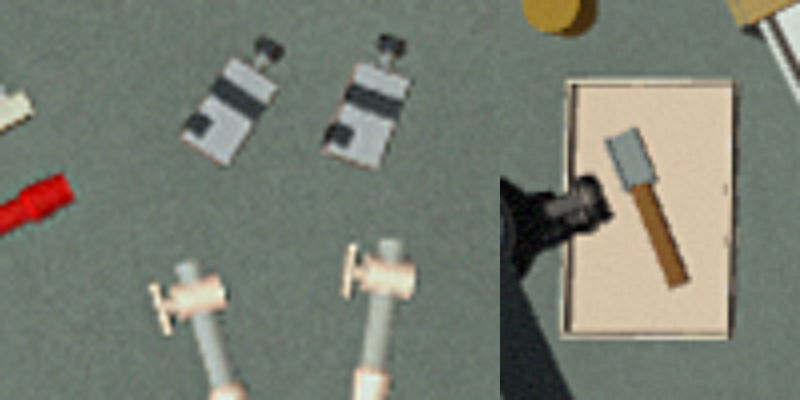

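The scoop lies inside the tray (blade (630,160), handle end (680,285)). Boss A is at crop centre (230,111) and boss B at (367,115). I'll turn for boss A.

```bash
python3 -m jog '[[[-4,0,0],[0,0.124,0],5],[[-4,0,0],[0,0.124,0],5],[[-4,0,0],[0,0.124,0],5],[[-4,0,0],[0,0.124,0],5],[[-4,0,0],[0,0.124,0],5],[[-4,0,0],[0,0.124,0],5],[[-4,0,0],[0,0.124,0],5],[[-4,0,0],[0,0.124,0],5],[[0,0,0],[0,0,0],5]]'
cat >> h.py <<'E'
def hd():
    r=R().as_matrix(); print('xhead',np.degrees(np.arctan2(r[1,0],r[0,0])).round(1),'tiltfix rotx',(-r[2,2]).round(3),'rotz',r[2,0].round(3),'q6',ctrl.get_obs()['q'][5].round(2))
E
python3 - <<'E'
from h import *
d=dict(np.load('/tmp/top.npz'))
pa=pix(d,386.1,187.2,.03); pb=pix(d,413.4,188,.03); print(pa,pb)
go([pa[0],pa[1],.2]); hd()
E
```

```text
time_s: 15.47
eef_pos: [0.4482, 0.079, 0.2129]
eef_rot: [0.627, -0.622, -0.319, 0.343]
wrist_force: [0.9, -0.3, 0.1]
opening: 0.584
[ 0.60114793 -0.21135045  0.03      ] [ 0.60013056 -0.29523426  0.03      ]
tool shift cm [-15.4    1.07 -28.99] pos [0.4482 0.079  0.2129] xaxis [ 0.561  0.827 -0.026] z [-0.827  0.562  0.021] t 15.4667 op 0.5842900973468542
xhead 55.8 tiltfix rotx -0.021 rotz -0.026 q6 -1.05
```

```bash
python3 -m jog '[[[0,-0.5,0],[-0.021,-0.012,-0.026],5],[[-1.7,0,-3.22],[0,0,0],5],[[-1.7,0,-3.22],[0,0,0],5],[[-1.7,0,-3.22],[0,0,0],5],[[-1.7,0,-3.22],[0,0,0],5],[[-1.7,0,-3.22],[0,0,0],5],[[-1.7,0,-3.22],[0,0,0],5],[[-1.7,0,-3.22],[0,0,0],5],[[-1.7,0,-3.22],[0,0,0],5],[[-1.7,0,-3.22],[0,0,0],5],[[0,0,0],[0,0,0],5]]'
python3 -c "
from h import *
go([.601,-.211,.02]); hd()"
```

```text
time_s: 16.38
eef_pos: [0.5962, -0.2182, 0.1872]
eef_rot: [0.633, -0.612, -0.327, 0.343]
wrist_force: [-1.1, 0.2, -0.5]
opening: 0.587
tool shift cm [ 0.94 16.7  -0.62] pos [ 0.5962 -0.2182  0.1872] xaxis [ 0.55   0.835 -0.005] z [-0.834  0.55   0.037] t 16.3833 op 0.5868200143912368
xhead 56.6 tiltfix rotx -0.037 rotz -0.005 q6 -1.52
```

```bash
python3 -m jog '[[[0.9,0,-0.5],[-0.035,0,0],5],[[0,3,0],[0,0,0],5],[[0,3,0],[0,0,0],5],[[0,3,0],[0,0,0],5],[[0,3,0],[0,0,0],5],[[0,2,0],[0,0,0],5],[[0,0,0],[0,0,0],5]]'
python3 -c "
from h import *
go([.601,-.211,-.02]); hd()"
```

```text
time_s: 16.97
eef_pos: [0.5972, -0.2094, 0.0267]
eef_rot: [0.628, -0.617, -0.33, 0.34]
wrist_force: [-1.2, 0.5, -0.2]
opening: 0.588
tool shift cm [ 0.1   4.66 -0.5 ] pos [ 0.5972 -0.2094  0.0267] xaxis [ 0.552  0.834 -0.005] z [-0.834  0.552  0.021] t 16.9667 op 0.5877697171482568
xhead 56.5 tiltfix rotx -0.021 rotz -0.005 q6 -1.51
```

```bash
python3 -m jog '[[[0,2,-0.4],[-0.02,0,0],5],[[0,1.7,0],[0,0,0],5],[[0,0.7,0],[0,0,0],5],[[0,0.2,0],[0,0,0],5],[[0,0,0],[0,0,0],5]]'; python3 -m jog '[[[0,0,0],[0,0,0],0],[[0,0,0],[0,0,0],0],[[0,0,0],[0,0,0],0],[[0,0,0],[0,0,0],0],[[0,-1,0],[0,0,0],0],[[0,-3,0],[0,0,0],0],[[0,-3,0],[0,0,0],0],[[0,-3,0],[0,0,0],0],[[0,-3,0],[0,0,0],0],[[0,-3,0],[0,0,0],0],[[0,-3,0],[0,0,0],0],[[0,-3,0],[0,0,0],0]]'
python3 -c "
from h import *
n=.555*CX-.28*CY; t=(.555+.08)*CX+(-.28+.011)*CY; go([t[0],t[1],.22]); hd()"
```

```text
time_s: 17.38
eef_pos: [0.5962, -0.2071, -0.0244]
eef_rot: [0.625, -0.62, -0.332, 0.339]
wrist_force: [0.3, -0.9, 0.1]
opening: 0.589
time_s: 18.38
eef_pos: [0.5952, -0.2053, 0.2066]
eef_rot: [0.627, -0.618, -0.33, 0.34]
wrist_force: [0.6, -0.6, -1.5]
opening: 0.391
tool shift cm [27.25 -1.37  6.98] pos [ 0.5952 -0.2053  0.2066] xaxis [ 0.55   0.835 -0.006] z [-0.835  0.55   0.019] t 18.3833 op 0.39141665947313653
xhead 56.6 tiltfix rotx -0.019 rotz -0.006 q6 -1.51
```

```bash
python3 -m jog '[[[3,0,1],[-0.019,0.1,0],0],[[3,0,1],[0,0.1,0],0],[[3,0,1],[0,0.1,0],0],[[3,0,1],[0,0.1,0],0],[[3,0,1],[0,0.1,0],0],[[0,0,0],[0,0,0],0]]'
python3 -c "
from h import *
t=(.555+.08)*CX+(-.28+.015)*CY; go([t[0],t[1],.16]); hd()"
```

```text
time_s: 18.88
eef_pos: [0.6732, -0.0656, 0.2278]
eef_rot: [-0.681, 0.697, 0.167, -0.154]
wrist_force: [-0.5, 0.4, -0.6]
opening: 0.384
tool shift cm [ 6.71  6.58 11.29] pos [ 0.6732 -0.0656  0.2278] xaxis [0.897 0.442 0.013] z [-0.441  0.897 -0.027] t 18.8833 op 0.3844697606388238
xhead 26.2 tiltfix rotx 0.027 rotz 0.013 q6 -0.72
```

```bash
python3 -m jog '[[[0,0,0],[0.027,-0.03,0.013],0],[[1.7,0,2.8],[0,0,0],0],[[1.7,0,2.8],[0,0,0],0],[[1.7,0,2.8],[0,0,0],0],[[1.4,0,2.8],[0,0,0],0],[[0,0,0],[0,0,0],0]]'
python3 -c "
from h import *
t=(.555+.08)*CX+(-.28+.015)*CY; go([t[0],t[1],.082]); hd()"
```

```text
time_s: 19.38
eef_pos: [0.6779, 0.0679, 0.2334]
eef_rot: [-0.685, 0.686, 0.173, -0.171]
wrist_force: [0.8, 0.2, -1.1]
opening: 0.386
tool shift cm [ 0.42 15.15 -0.64] pos [0.6779 0.0679 0.2334] xaxis [0.882 0.472 0.002] z [-0.472  0.882 -0.002] t 19.3833 op 0.38606566427961814
xhead 28.2 tiltfix rotx 0.002 rotz 0.002 q6 -0.57
```

```bash
python3 -m jog '[[[0.4,0,-0.6],[0,0,0],0],[[0,3,0],[0,0,0],0],[[0,3,0],[0,0,0],0],[[0,3,0],[0,0,0],0],[[0,3,0],[0,0,0],0],[[0,2,0],[0,0,0],0],[[0,0,0],[0,0,0],0]]'
python3 -c "
from h import *
t=(.555+.08)*CX+(-.28+.015)*CY; go([t[0],t[1],.074]); hd()"
```

```text
time_s: 19.97
eef_pos: [0.6914, 0.058, 0.0979]
eef_rot: [-0.683, 0.688, 0.179, -0.168]
wrist_force: [-1.7, -0.5, -1.5]
opening: 0.387
tool shift cm [-0.29  2.38  0.87] pos [0.6914 0.058  0.0979] xaxis [0.88  0.475 0.013] z [-0.475  0.88  -0.012] t 19.9667 op 0.38653467107020945
xhead 28.4 tiltfix rotx 0.012 rotz 0.013 q6 -0.58
```

```bash
python3 -m jog '[[[-0.3,0.5,0.7],[0.01,0,0.01],0],[[0,0.8,0],[0,0,0],0],[[0,0.5,0],[0,0,0],0],[[0,0.3,0],[0,0,0],0],[[0,0,0],[0,0,0],0]]'
```

```text
time_s: 20.38
eef_pos: [0.6852, 0.0563, 0.0828]
eef_rot: [-0.684, 0.687, 0.172, -0.172]
wrist_force: [0.6, -0.4, -0.7]
opening: 0.385
```

```bash
python3 -m jog '[[[0,0.5,0],[0,0,0],0],[[0,0.4,0],[0,0,0],0],[[0,0.2,0.3],[0,0,0],0],[[0,0,0],[0,0,0],0]]'; python3 -c "
from h import *
go([.6851,.064,.074]); hd()"
```

```text
time_s: 20.72
eef_pos: [0.6843, 0.055, 0.0789]
eef_rot: [-0.683, 0.689, 0.172, -0.172]
wrist_force: [0.0, 0.0, -1.7]
opening: 0.383
tool shift cm [0.49 0.49 0.76] pos [0.6843 0.055  0.0789] xaxis [ 0.882  0.472 -0.002] z [-0.472  0.882 -0.009] t 20.7167 op 0.38328139395441196
xhead 28.1 tiltfix rotx 0.009 rotz -0.002 q6 -0.58
```

```bash
python3 -m jog '[[[0,0,0.9],[0,0,0],0],[[0,0.4,0.3],[0,0,0],0],[[0,0.5,0],[0,0,0],0],[[0,0.4,0],[0,0,0],0],[[0,0,0],[0,0,0],0]]'; python3 -c "
from h import *
go([.6851,.064,.074]); hd()"
```

```text
time_s: 21.13
eef_pos: [0.6779, 0.0631, 0.0742]
eef_rot: [-0.681, 0.691, 0.172, -0.172]
wrist_force: [-0.3, 1.0, -1.4]
opening: 0.384
tool shift cm [ 0.67  0.02 -0.26] pos [0.6779 0.0631 0.0742] xaxis [ 0.882  0.471 -0.004] z [-0.471  0.882 -0.014] t 21.1333 op 0.3838942606086075
xhead 28.1 tiltfix rotx 0.014 rotz -0.004 q6 -0.56
```

```bash
python3 -m jog '[[[0,0,0],[0,0,0],4.6],[[0,0,0],[0,0,0],4.6],[[0,0,0],[0,0,0],4.6],[[0,-3,0],[0,0,0],4.6],[[0,-3,0],[0,0,0],5],[[0,-3,0],[0,0,0],5],[[0,-3,0],[0,0,0],5],[[0,-3,0],[0,0,0],5],[[-2,0,-3.5],[0,0,0],5],[[-2,0,-3.5],[0,-0.12,0],5],[[-1,0,-3.5],[0,-0.12,0],5],[[0,0,-3.5],[0,-0.12,0],5]]'
python3 -m jog '[[[0,0,-3.5],[0,-0.12,0],5],[[0,0,-3.5],[0,-0.12,0],5],[[0,0,-3.5],[0,-0.12,0],5],[[0,0,0],[0,0,0],5]]'
python3 - <<'E'
from h import *
a=shot('top','t7'); go([.600,-.295,.02]); hd()
A=cv2.resize(a['frame'][120:240,240:440,::-1],(800,480),interpolation=cv2.INTER_CUBIC); cv2.imwrite('pics/t7c.png',A)
E
```

```text
time_s: 22.13
eef_pos: [0.7132, -0.0651, 0.242]
eef_rot: [-0.634, 0.647, 0.301, -0.297]
wrist_force: [1.8, -0.0, -0.0]
opening: 0.585
time_s: 22.47
eef_pos: [0.8096, -0.1294, 0.246]
eef_rot: [-0.563, 0.583, 0.418, -0.41]
wrist_force: [0.2, -0.5, -2.8]
opening: 0.585
tool shift cm [-22.31  22.41  15.02] pos [ 0.8078 -0.1279  0.2468] xaxis [ 0.318  0.948 -0.006] z [-0.948  0.318 -0.028] t 22.5167 op 0.5852700984180599
xhead 71.5 tiltfix rotx 0.028 rotz -0.006 q6 -1.55
```

View pics/t7c.png

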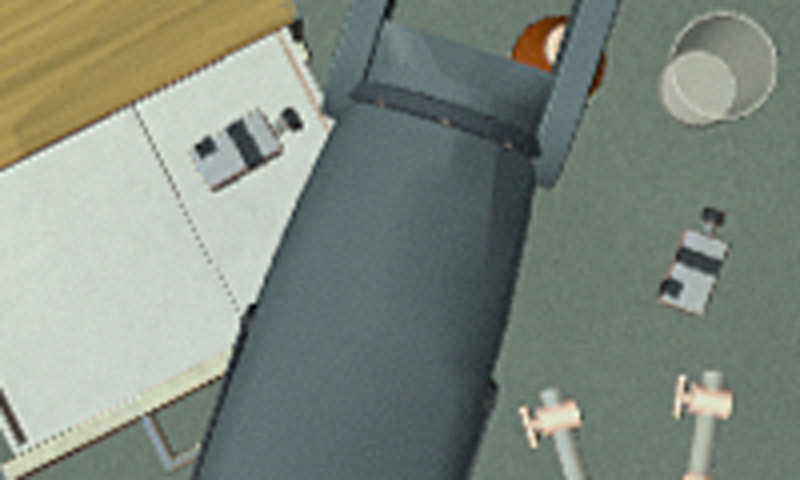

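Boss A lies flat in the narrow bay (crop (239,150)). Boss B is unmoved at (694,271), so I'll go for it.

```bash
python3 -m jog '[[[-2.8,0,1.9],[0.02,0,0],5],[[-2.8,0,1.9],[0,0.012,0],5],[[-2.8,0,1.9],[0,0,0],5],[[-2.8,0,1.9],[0,0,0],5],[[-2.8,0,1.9],[0,0,0],5],[[-2.8,0,1.9],[0,0,0],5],[[-2.8,0,1.9],[0,0,0],5],[[-2.7,0,1.7],[0,0,0],5],[[0,0,0],[0,0,0],5],[[0,0,0],[0,0,0],5]]'
python3 - <<'E'
from h import *
d=dict(np.load('/tmp/top.npz')); p=pix(d,299.75,157.5,.1265); print('A s,w rel',p[:2]@CX-.555,p[:2]@CY+.28)
go([.600,-.295,.02]); hd()
E
```

```text
time_s: 23.35
eef_pos: [0.5883, -0.2812, 0.2512]
eef_rot: [-0.568, 0.584, 0.415, -0.405]
wrist_force: [0.6, 0.2, 0.7]
opening: 0.586
A s,w rel 0.06528064307517967 0.007850069260096626
tool shift cm [-0.88 23.16 -0.94] pos [ 0.5883 -0.2812  0.2512] xaxis [ 0.327  0.945 -0.002] z [-0.945  0.327 -0.027] t 23.35 op 0.5860169500750135
xhead 70.9 tiltfix rotx 0.027 rotz -0.002 q6 -1.87
```

```bash
python3 -m jog '[[[-0.9,0,-0.9],[0.027,0,0],5],[[0,4,0],[0,0,0],5],[[0,4,0],[0,0,0],5],[[0,4,0],[0,0,0],5],[[0,4,0],[0,0,0],5],[[0,3,0],[0,0,0],5],[[0,0,0],[0,0,0],5]]'
python3 -c "
from h import *
go([.6,-.295,-.024]); hd()"
```

```text
time_s: 23.93
eef_pos: [0.6069, -0.2883, 0.0686]
eef_rot: [-0.566, 0.584, 0.415, -0.407]
wrist_force: [-1.6, 0.5, -1.4]
opening: 0.584
tool shift cm [-0.81  9.25  0.68] pos [ 0.6069 -0.2883  0.0686] xaxis [ 0.324  0.946 -0.006] z [-0.946  0.324 -0.027] t 23.9333 op 0.5840387958847114
xhead 71.1 tiltfix rotx 0.027 rotz -0.006 q6 -1.86
```

```bash
python3 -m jog '[[[-0.9,0,0.5],[0.045,0,0],5],[[0,3,0],[0,0,0],5],[[0,3,0],[0,0,0],5],[[0,1,0],[0,0,0],5],[[0,0,0],[0,0,0],5]]'
python3 -c "
from h import *
go([.6,-.295,-.024]); hd()"
```

```text
time_s: 24.35
eef_pos: [0.6057, -0.2914, 0.0054]
eef_rot: [0.576, -0.573, -0.409, 0.416]
wrist_force: [0.1, 0.4, 0.2]
opening: 0.59
tool shift cm [-0.51  2.95  0.4 ] pos [ 0.6057 -0.2914  0.0054] xaxis [ 0.319  0.948 -0.007] z [-0.948  0.319  0.009] t 24.35 op 0.5902868281495736
xhead 71.4 tiltfix rotx -0.009 rotz -0.007 q6 -1.86
```

```bash
python3 -m jog '[[[-0.5,1.5,0.4],[0,0,0],5],[[0,1.3,0],[0,0,0],5],[[0,0.5,0],[0,0,0],5],[[0,0,0],[0,0,0],5]]'; python3 -c "
from h import *
go([.6,-.295,-.024])"; python3 -m jog '[[[0,0,0],[0,0,0],0],[[0,0,0],[0,0,0],0],[[0,0,0],[0,0,0],0],[[0,0,0],[0,0,0],0],[[0,-1,0],[0,0,0],0],[[0,-3,0],[0,0,0],0],[[0,-3,0],[0,0,0],0],[[0,-3,0],[0,0,0],0],[[0,-3,0],[0,0,0],0],[[0,-3,0],[0,0,0],0],[[0,-3,0],[0,0,0],0],[[0,-3,0],[0,0,0],0]]'
python3 -c "
from h import *
t=(.555-.01)*CX+(-.28+.012)*CY; print(t); go([t[0],t[1],.22]); hd()"
```

```text
time_s: 24.68
eef_pos: [0.6064, -0.2957, -0.0198]
eef_rot: [-0.572, 0.576, 0.411, -0.415]
wrist_force: [-0.3, -0.6, 0.0]
opening: 0.587
tool shift cm [-0.13  0.42  0.63] pos [ 0.6064 -0.2957 -0.0198] xaxis [ 0.317  0.948 -0.009] z [-0.948  0.317 -0.001] t 24.6833 op 0.586749760650231
time_s: 25.68
eef_pos: [0.6029, -0.2898, 0.2078]
eef_rot: [0.576, -0.572, -0.409, 0.417]
wrist_force: [0.4, -0.1, -1.6]
opening: 0.385
[0.60702482 0.01923205]
tool shift cm [29.43 -1.25  9.45] pos [ 0.6029 -0.2898  0.2078] xaxis [ 0.318  0.948 -0.005] z [-0.948  0.318  0.011] t 25.6833 op 0.38490045301458975
xhead 71.5 tiltfix rotx -0.011 rotz -0.005 q6 -1.87
```

```bash
python3 -m jog '[[[3.4,-0.3,1],[-0.01,0.108,0],0],[[3.4,-0.3,1],[0,0.108,0],0],[[3.4,-0.3,1.5],[0,0.108,0],0],[[3,0,2],[0,0.108,0],0],[[2,0,3],[0,0.108,0],0],[[0,0,3.5],[0,0.108,0],0],[[0,0,3.5],[0,0.108,0],0],[[0,0,0],[0,0,0],0]]'
python3 -c "
from h import *
t=(.555-.01)*CX+(-.28+.006)*CY; print(t); go([t[0],t[1],.16]); hd()"
```

```text
time_s: 26.35
eef_pos: [0.571, -0.0505, 0.2331]
eef_rot: [-0.682, 0.697, 0.163, -0.151]
wrist_force: [1.2, -0.2, -1.5]
opening: 0.386
[0.60984165 0.01393436]
tool shift cm [6.21 7.28 4.31] pos [ 0.571  -0.0505  0.2331] xaxis [0.902 0.433 0.011] z [-0.432  0.901 -0.024] t 26.35 op 0.3862489879174302
xhead 25.6 tiltfix rotx 0.024 rotz 0.011 q6 -0.73
```

```bash
python3 -m jog '[[[0,0,0],[0.024,-0.04,0.011],0],[[3.2,0,2],[0,0,0],0],[[3,0,2],[0,0,0],0],[[0,3,0],[0,0,0],0],[[0,3,0],[0,0,0],0],[[0,0,0],[0,0,0],0]]'
python3 -c "
from h import *
t=(.555-.01)*CX+(-.28+.006)*CY; go([t[0],t[1],.076]); hd()"
```

```text
time_s: 26.85
eef_pos: [0.609, 0.019, 0.1805]
eef_rot: [-0.684, 0.687, 0.177, -0.17]
wrist_force: [-1.5, 0.1, -2.1]
opening: 0.382
tool shift cm [-0.26 10.45 -0.42] pos [0.609  0.019  0.1805] xaxis [0.88  0.475 0.009] z [-0.475  0.88  -0.007] t 26.85 op 0.38236701243597015
xhead 28.4 tiltfix rotx 0.007 rotz 0.009 q6 -0.66
```

```bash
python3 -m jog '[[[-0.2,3,-0.4],[0,0,0],0],[[0,3,0],[0,0,0],0],[[0,2.5,0],[0,0,0],0],[[0,1,0],[0,0,0],0],[[0,0,0],[0,0,0],0]]'
python3 -c "
from h import *
t=(.555-.01)*CX+(-.28+.006)*CY; go([t[0],t[1],.077]); hd()"
```

```text
time_s: 27.27
eef_pos: [0.6136, 0.0127, 0.0911]
eef_rot: [-0.683, 0.688, 0.18, -0.168]
wrist_force: [-0.8, -0.0, -1.9]
opening: 0.385
tool shift cm [-0.29  1.4   0.31] pos [0.6136 0.0127 0.0911] xaxis [0.879 0.477 0.014] z [-0.477  0.879 -0.011] t 27.2667 op 0.3845925417433234
xhead 28.5 tiltfix rotx 0.011 rotz 0.014 q6 -0.67
```

```bash
python3 -m jog '[[[-0.3,0.8,0.2],[0.01,0,0.012],0],[[0,0.7,0],[0,0,0],0],[[0,0.4,0],[0,0,0],0],[[0,0.2,0],[0,0,0],0],[[0,0,0],[0,0,0],0]]'
python3 -c "
from h import *
t=(.555-.01)*CX+(-.28+.006)*CY; go([t[0],t[1],.077]); hd()"
```

```text
time_s: 27.68
eef_pos: [0.6162, 0.0122, 0.0797]
eef_rot: [-0.684, 0.687, 0.178, -0.169]
wrist_force: [-0.6, 0.0, -0.7]
opening: 0.386
tool shift cm [-0.48  0.26  0.46] pos [0.6162 0.0122 0.0797] xaxis [0.879 0.476 0.012] z [-0.476  0.879 -0.007] t 27.6833 op 0.38575024387983664
xhead 28.5 tiltfix rotx 0.007 rotz 0.012 q6 -0.67
```

```bash
python3 -m jog '[[[-0.3,0.3,0],[0,0,0],0],[[0,0,0],[0,0,0],4.4],[[0,0,0],[0,0,0],4.4],[[0,0,0],[0,0,0],4.4],[[0,-3,0],[0,0,0],4.4],[[0,-3,0],[0,0,0],4],[[0,-3,0],[0,0,0],4],[[0,-3,0],[0,0,0],4],[[0,-3,0],[0,0,0],4],[[0,0,0],[0,-0.12,0],4],[[-2,0,-3.5],[0,-0.12,0],4],[[-2,0,-3.5],[0,-0.12,0],4]]'
python3 -m jog '[[[0,0,-4],[0,-0.12,0],4],[[0,0,-4],[0,-0.12,0],4],[[-2,0,-3],[0,-0.12,0],4],[[-2,0,-3],[0,-0.12,0],4],[[-3,0,0],[0,-0.12,0],4],[[-3,0,0],[0,-0.12,0],4],[[0,0,0],[0,-0.12,0],4],[[0,0,0],[0,-0.12,0],4],[[0,0,0],[0,-0.06,0],4],[[0,0,0],[0,0,0],4]]'
python3 - <<'E'
from h import *
a=shot('top','t8'); comps(a); go([.45,-.2,.1]); hd()
A=cv2.resize(a['frame'][140:280,250:450,::-1],(800,560),interpolation=cv2.INTER_CUBIC); cv2.imwrite('pics/t8c.png',A)
E
```

```text
time_s: 28.68
eef_pos: [0.6235, -0.0637, 0.2372]
eef_rot: [-0.639, 0.644, 0.303, -0.293]
wrist_force: [0.8, -0.4, -0.0]
opening: 0.47
time_s: 29.52
eef_pos: [0.7184, -0.251, 0.233]
eef_rot: [-0.402, 0.406, 0.581, -0.58]
wrist_force: [0.1, -0.6, -0.5]
opening: 0.469
px [498.4 176. ] n 174 mean [ 0.64  -0.551  0.044] rect [ 651. -562.] [163.  56.] axis -168.3 col [97. 87. 82.]
px [455.9 184.6] n 494 mean [ 0.613 -0.427  0.026] rect [ 614. -428.] [87. 88.] axis 127.6 col [140. 112.  65.]
px [337.  211.3] n 269 mean [ 0.525 -0.062  0.019] rect [530. -64.] [ 43. 107.] axis 123.4 col [190.  27.  21.]
px [416.  231.2] n 219 mean [ 0.468 -0.306  0.02 ] rect [ 470. -310.] [ 26. 109.] axis 168.3 col [184. 186. 169.]
px [464.  263.6] n 140 mean [ 0.372 -0.45   0.037] rect [ 368. -456.] [39. 62.] axis 167.5 col [154. 139. 121.]
px [427.9 288.2] n 299 mean [ 0.294 -0.345  0.019] rect [ 289. -351.] [111.  46.] axis 85.3 col [ 38. 128.  53.]
tool shift cm [14.08 13.11 23.5 ] pos [ 0.7183 -0.2509  0.2328] xaxis [-0.344  0.939 -0.005] z [-0.939 -0.344 -0.005] t 29.5667 op 0.47085506790939835
xhead 110.1 tiltfix rotx 0.005 rotz -0.005 q6 -2.41
```

View pics/t8c.png

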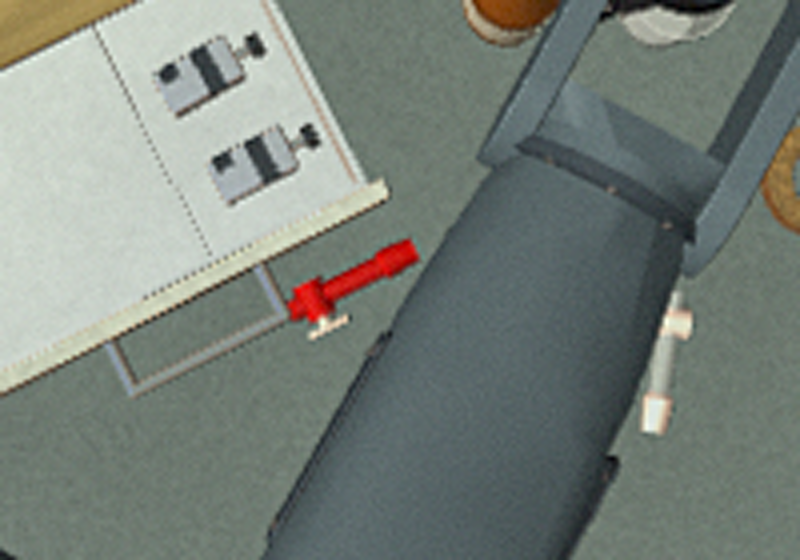

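Both boss heads lie side by side in the narrow bay (crop (200,75) and (255,163)), neither on the other. Next I'll work out the adapter poses from the unobstructed frame t6.

```bash
cat >> h.py <<'E'
def taps(im,d,boxes):
    "im BGR frame; white adapters inside px boxes -> axis and width profile at z=.012"
    hs=cv2.cvtColor(im,cv2.COLOR_BGR2HSV)
    bg=np.median(im[230:260,300:330].reshape(-1,3),0)
    for x0,y0,x1,y1 in boxes:
        sub=im[y0:y1,x0:x1].astype(float); m=(sub.mean(-1)>bg.mean()+35)
        n,l,s,c=cv2.connectedComponentsWithStats(m.astype(np.uint8)); i=1+np.argmax(s[1:,4]); v,u=np.nonzero(l==i)
        P=np.array([pix(d,a+x0,b+y0,.014)[:2] for a,b in zip(u,v)]); k=np.ones(len(P),bool)
        for _ in range(15):
            c0=P[k].mean(0); e,V=np.linalg.eigh(np.cov((P[k]-c0).T)); ax=V[:,1]*np.sign(V[0,1]); t=(P-c0)@ax; w=(P-c0)@[-ax[1],ax[0]]; k=abs(w)<.011
        print('n',len(P),'head',np.degrees(np.arctan2(ax[1],ax[0])).round(1),'t range',t.min().round(3),t.max().round(3),'c',c0.round(4))
        wide=(abs(w)>.0125); tb=t[wide].mean() if wide.any() else np.nan
        print(' barrel/key t',tb.round(4),'w',w.min().round(3),w.max().round(3),'grip',(c0+ax*(tb-.038)).round(4), 'mid of ends',(c0+ax*(t.min()+t.max())/2).round(4))
E
python3 - <<'E'
from h import *
d=dict(np.load('/tmp/top.npz')); im=cv2.imread('pics/t6.png'); print(im.shape)
taps(im,d,[(362,210,396,258),(400,205,432,252)])
E
```

```text
(400, 640, 3)
n 215 head 18.2 t range -0.055 0.055 c [ 0.4558 -0.2008]
 barrel/key t 0.033 w -0.019 0.024 grip [ 0.4511 -0.2024] mid of ends [ 0.456  -0.2008]
n 219 head -8.2 t range -0.054 0.054 c [ 0.4709 -0.3042]
 barrel/key t 0.0316 w -0.018 0.025 grip [ 0.4646 -0.3033] mid of ends [ 0.471  -0.3042]
```

```bash
python3 -m jog '[[[1.72,0,2.93],[0.005,0.03,-0.005],4],[[1.72,0,2.93],[0,0,0],4],[[1.72,0,2.93],[0,0,0],4],[[1.72,0,2.93],[0,0,0],4],[[1.72,0,2.93],[0,0,0],4],[[1.72,0,2.93],[0,0,0],4],[[1.72,0,2.93],[0,0,0],4],[[1.72,0,2.93],[0,0,0],4],[[0,2,0],[0,0,0],4],[[0,3,0],[0,0,0],4],[[0,0,0],[0,0,0],4]]'
python3 - <<'E'
from h import *
go([.451,-.2024,-.022]); hd(); shot('top','t9'); b=shot('side','s9')
A=cv2.resize(b['frame'][200:330,270:410,::-1],(600,557),interpolation=cv2.INTER_CUBIC); cv2.imwrite('pics/s9c.png',A)
E
```

```text
time_s: 30.48
eef_pos: [0.4391, -0.1865, 0.1783]
eef_rot: [0.421, -0.421, -0.567, 0.569]
wrist_force: [-1.4, 0.1, -1.4]
opening: 0.468
tool shift cm [-1.84 20.03 -0.72] pos [ 0.4391 -0.1865  0.1783] xaxis [-0.291  0.957 -0.002] z [-0.957 -0.291  0.003] t 30.4833 op 0.4682914397079862
xhead 106.9 tiltfix rotx -0.003 rotz -0.002 q6 -2.51
```

View pics/s9c.png

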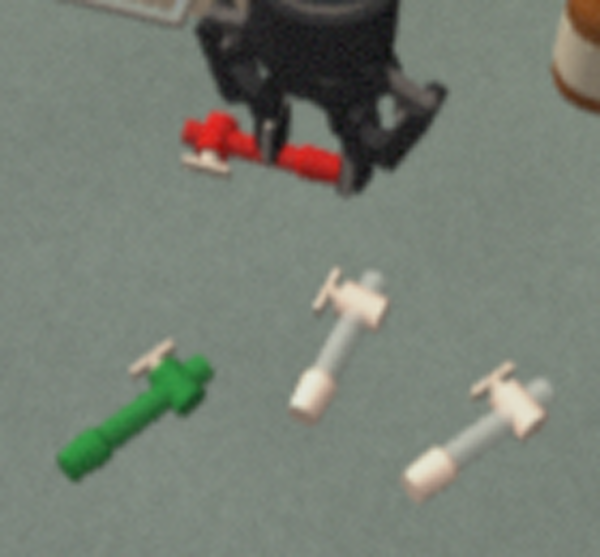

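The left adapter's tube middle is at (338,345) in the side crop, and the gripper is high above it. I'll check this against the estimate, then descend.

```bash
python3 - <<'E'
from h import *
d=dict(np.load('/tmp/side.npz')); print(pix(d,270+340/4.286,200+347/4.286,.014), pix(d,270+478/4.286,200+437/4.286,.014))
E
python3 -m jog '[[[-1.8,3,-0.7],[0,-0.02,0],4],[[0,4,0],[0,0,0],4],[[0,4,0],[0,0,0],4],[[0,3,0],[0,0,0],4],[[0,0,0],[0,0,0],4]]'
python3 -c "
from h import *
go([.451,-.2024,-.022]); hd()"
```

```text
[ 0.4598372  -0.20611282  0.014     ] [ 0.47409945 -0.30717667  0.014     ]
time_s: 31.0
eef_pos: [0.4677, -0.2129, 0.0516]
eef_rot: [0.405, -0.426, -0.571, 0.574]
wrist_force: [-1.4, 0.5, -0.6]
opening: 0.47
tool shift cm [1.71 7.3  1.37] pos [ 0.4677 -0.2129  0.0516] xaxis [-0.31   0.95  -0.027] z [-0.951 -0.31  -0.015] t 31.0 op 0.4701473824621679
xhead 108.1 tiltfix rotx 0.015 rotz -0.027 q6 -2.54
```

```bash
python3 -m jog '[[[1.4,1,1.1],[0.015,0,-0.027],4],[[0,2,0],[0,0,0],4],[[0,1.5,0],[0,0,0],4],[[0,0,0],[0,0,0],4]]'
python3 -c "
from h import *
go([.455,-.2015,-.022]); hd()"
```

```text
time_s: 31.33
eef_pos: [0.4563, -0.2049, 0.0113]
eef_rot: [-0.415, 0.416, 0.572, -0.572]
wrist_force: [-0.3, -0.7, -0.1]
opening: 0.471
tool shift cm [0.37 3.33 0.03] pos [ 0.4563 -0.2049  0.0113] xaxis [-0.31   0.951 -0.001] z [-0.951 -0.31  -0.001] t 31.3333 op 0.47090090449777616
xhead 108.1 tiltfix rotx 0.001 rotz -0.001 q6 -2.55
```

```bash
python3 -m jog '[[[0.35,1.5,0],[0,0,0],4],[[0,1,0],[0,0,0],4],[[0,0.6,0],[0,0,0],4],[[0,0.2,0],[0,0,0],4],[[0,0,0],[0,0,0],4]]'; python3 -m jog '[[[0,0,0],[0,0,0],0],[[0,0,0],[0,0,0],0],[[0,0,0],[0,0,0],0],[[0,0,0],[0,0,0],0],[[0,0,0],[0,0,0],0]]'
```

```text
time_s: 31.75
eef_pos: [0.4603, -0.2049, -0.0145]
eef_rot: [-0.412, 0.419, 0.572, -0.572]
wrist_force: [-0.4, 0.6, -0.3]
opening: 0.471
time_s: 32.17
eef_pos: [0.462, -0.2063, -0.0117]
eef_rot: [-0.41, 0.42, 0.572, -0.572]
wrist_force: [-0.6, -0.9, -1.5]
opening: 0.16
```

```bash
python3 -m jog '[[[0,0,0],[0,0,0],4],[[0,0,0],[0,0,0],4],[[0,0,0.6],[0,0,0],4],[[0,0.8,0],[0,0,0],4],[[0,0.6,0],[0,0,0],4],[[0,0.4,0],[0,0,0],4],[[0,0,0],[0,0,0],4]]'; python3 -c "
from h import *
go([.455,-.204,-.022]); hd()"
```

```text
time_s: 32.75
eef_pos: [0.4569, -0.2094, -0.0275]
eef_rot: [-0.41, 0.42, 0.572, -0.572]
wrist_force: [-1.4, 1.2, 4.2]
opening: 0.465
tool shift cm [ 0.57 -0.56  0.01] pos [ 0.4569 -0.2094 -0.0275] xaxis [-0.31   0.951 -0.012] z [-0.951 -0.311 -0.009] t 32.75 op 0.4651411398779338
xhead 108.1 tiltfix rotx 0.009 rotz -0.012 q6 -2.55
```

```bash
python3 -m jog '[[[0.4,-0.4,0],[0,0,0],4],[[0,0,0],[0,0,0],2],[[0,0,0],[0,0,0],0],[[0,0,0],[0,0,0],0],[[0,0,0],[0,0,0],0],[[0,0,0],[0,0,0],0]]'; python3 -c "
from h import *
go([.455,-.204,-.022]); hd()"
```

```text
time_s: 33.25
eef_pos: [0.4554, -0.2055, -0.024]
eef_rot: [-0.41, 0.42, 0.572, -0.572]
wrist_force: [-1.9, 1.2, 4.2]
opening: 0.184
tool shift cm [ 0.16 -0.2  -0.01] pos [ 0.4554 -0.2055 -0.024 ] xaxis [-0.31   0.951 -0.011] z [-0.951 -0.31  -0.008] t 33.25 op 0.18413402880617905
xhead 108.1 tiltfix rotx 0.008 rotz -0.011 q6 -2.55
```

```bash
python3 -m jog '[[[0,-2,0],[0,0,0],0],[[0,-4,0],[0,0,0],0],[[0,-4,0],[0,0,0],0],[[0,-4,0],[0,0,0],0],[[0,-4,0],[0,0,0],0],[[0,-4,0],[0,0,0],0],[[0,-3,0],[0,0,0],0],[[0,0,0],[0.01,-0.085,-0.01],0],[[0,0,0],[0,-0.085,0],0],[[0,0,0],[0,0,0],0]]'; python3 -c "
from h import *
t=.585*CX-.087*CY; print(t); go([t[0],t[1],.2]); hd()"
```

```text
time_s: 34.08
eef_pos: [0.4499, -0.2019, 0.2317]
eef_rot: [0.367, -0.359, -0.606, 0.607]
wrist_force: [-0.1, 0.4, -1.1]
opening: 0.184
[0.55736837 0.19782442]
tool shift cm [ 30.13   3.26 -28.37] pos [ 0.4499 -0.2019  0.2317] xaxis [-0.472  0.882  0.009] z [-0.881 -0.472  0.007] t 34.0833 op 0.18429947892762286
xhead 118.2 tiltfix rotx -0.007 rotz 0.009 q6 -2.72
```

```bash
python3 -m jog '[[[2.74,0,-2.58],[0,0,0],0],[[2.74,0,-2.58],[0,0,0],0],[[2.74,0,-2.58],[0,0,0],0],[[2.74,0,-2.58],[0,0,0],0],[[2.74,0,-2.58],[0,0,0],0],[[2.74,0,-2.58],[0,0,0],0],[[2.74,0,-2.58],[0,0,0],0],[[2.74,0,-2.58],[0,0,0],0],[[2.74,0,-2.58],[0,0,0],0],[[2.74,0,-2.58],[0,0,0],0],[[2.5,0,-2.4],[0,0,0],0],[[0,0,0],[0,0,0],0]]'; python3 -c "
from h import *
t=.585*CX-.087*CY; print(t); go([t[0],t[1],.075]); hd()"
```

```text
time_s: 35.08
eef_pos: [0.5629, 0.2084, 0.2164]
eef_rot: [0.386, -0.367, -0.595, 0.602]
wrist_force: [-1.4, -0.1, -0.2]
opening: 0.187
[0.55736837 0.19782442]
tool shift cm [-0.97 14.14  0.63] pos [0.5629 0.2084 0.2164] xaxis [-0.433  0.901  0.018] z [-0.901 -0.433  0.023] t 35.0833 op 0.18669647518637306
xhead 115.6 tiltfix rotx -0.023 rotz 0.018 q6 -1.87
```

```bash
python3 -m jog '[[[-1,0,0.6],[-0.023,-0.035,0.018],0],[[0,3,0],[0,0,0],0],[[0,3,0],[0,0,0],0],[[0,3,0],[0,0,0],0],[[0,2,0],[0,0,0],0],[[0,0,0],[0,0,0],0]]'; python3 -c "
from h import *
t=.585*CX-.087*CY; go([t[0],t[1],.075]); hd()"
```

```text
time_s: 35.58
eef_pos: [0.5589, 0.1995, 0.0955]
eef_rot: [0.37, -0.366, -0.602, 0.605]
wrist_force: [-1.3, -0.1, -1.1]
opening: 0.189
tool shift cm [-0.08  2.05  0.2 ] pos [0.5589 0.1995 0.0955] xaxis [-0.458  0.889  0.002] z [-0.889 -0.458  0.006] t 35.5833 op 0.1889855347661309
xhead 117.3 tiltfix rotx -0.006 rotz 0.002 q6 -1.9
```

```bash
python3 -m jog '[[[0,1,0.2],[0,0,0],0],[[0,0.8,0],[0,0,0],0],[[0,0.5,0],[0,0,0],0],[[0,0.2,0],[0,0,0],0],[[0,0,0],[0,0,0],0]]'
```

```text
time_s: 36.0
eef_pos: [0.56, 0.1995, 0.0733]
eef_rot: [-0.37, 0.369, 0.603, -0.602]
wrist_force: [-0.5, 0.3, -0.4]
opening: 0.187
```

```bash
python3 -m jog '[[[0,0,0],[0,0,0],3.5],[[0,0,0],[0,0,0],3.5],[[0,0,0],[0,0,0],3.5],[[0,-3,0],[0,0,0],3.5],[[0,-3,0],[0,0,0],4],[[0,-3,0],[0,0,0],4],[[0,-3,0],[0,0,0],4],[[0,-3,0],[0,0,0],4],[[0,0,0],[0,0.124,0],4],[[-3,0,0],[0,0.124,0],4],[[-4,0,0],[0,0.124,0],4],[[-4,0,0],[0,0.124,0],4]]'
python3 -m jog '[[[-4,0,0],[0,0.124,0],4],[[-4,0,0],[0,0,0],4],[[-4,0,0],[0,0,0],4],[[-4,0,0],[0,0,0],4],[[-4,0,0],[0,0,0],4],[[-4,0,0],[0,0,0],4],[[-4,0,0],[0,0,0],4],[[0,0,0],[0,0,0],4]]'
python3 - <<'E'
from h import *
go([.467,-.3035,.1]); hd()
a=shot('top','t10'); A=a['frame'][:,:,::-1]
cv2.imwrite('pics/t10c.png',cv2.resize(A[100:300,150:450],(780,520),interpolation=cv2.INTER_CUBIC))
taps(A.copy(),a,[(400,205,432,258)])
E
```

```text
time_s: 37.0
eef_pos: [0.5837, 0.0958, 0.235]
eef_rot: [-0.507, 0.509, 0.495, -0.489]
wrist_force: [0.5, -0.7, -0.1]
opening: 0.472
time_s: 37.67
eef_pos: [0.5404, -0.1994, 0.236]
eef_rot: [-0.538, 0.545, 0.458, -0.452]
wrist_force: [-0.6, 0.1, 0.3]
opening: 0.465
tool shift cm [-11.52  13.51   5.62] pos [ 0.5404 -0.1994  0.236 ] xaxis [0.172 0.985 0.001] z [-0.985  0.172 -0.014] t 37.6667 op 0.46484445170415306
xhead 80.1 tiltfix rotx 0.014 rotz 0.001 q6 -1.96
n 45 head -16.0 t range -0.028 0.02 c [ 0.4604 -0.3009]Traceback (most recent call last):
  File "<stdin>", line 5, in <module>
  File "h.py", line 47, in taps
    print(' barrel/key t',tb.round(4),'w',w.min().round(3),w.max().round(3),'grip',(c0+ax*(tb-.038)).round(4), 'mid of ends',(c0+ax*(t.min()+t.max())/2).round(4))
                          ^^^^^^^^
AttributeError: 'float' object has no attribute 'round'
```

View pics/t10c.png

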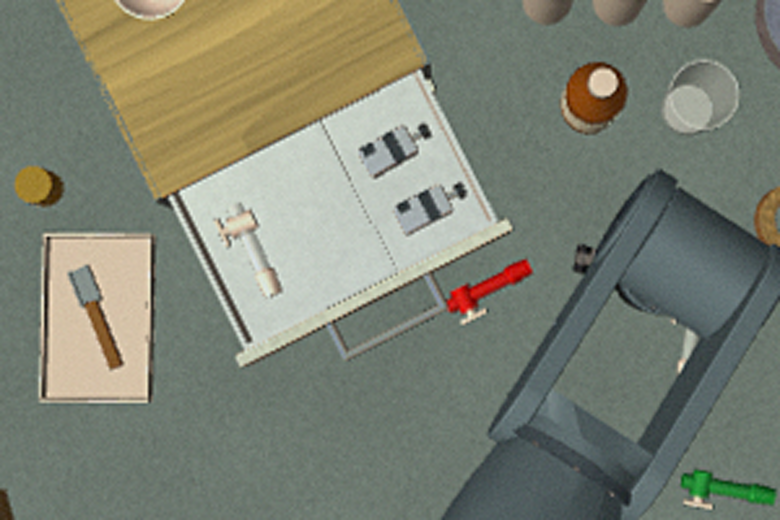

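Adapter 1 lies in the wide bay (245,250), both bosses are in the narrow bay and the scoop is in the tray. The second adapter is partly hidden near (685,345), where it was before.

```bash
python3 -m jog '[[[-3.6,0,1.8],[0.014,-0.025,0],4],[[-3.6,0,1.8],[0,0,0],4],[[-3.6,0,1.8],[0,0,0],4],[[0,4,0],[0,0,0],4],[[0,4,0],[0,0,0],4],[[0,4,0],[0,0,0],4],[[0,3,0],[0,0,0],4],[[0,0,0],[0,0,0],4]]'
python3 - <<'E'
from h import *
go([.4675,-.304,-.024]); hd()
b=shot('side','s11'); cv2.imwrite('pics/s11c.png',cv2.resize(b['frame'][200:330,290:430,::-1],(600,557),interpolation=cv2.INTER_CUBIC))
E
```

```text
time_s: 38.38
eef_pos: [0.4755, -0.2931, 0.0857]
eef_rot: [-0.531, 0.538, 0.465, -0.461]
wrist_force: [-1.0, 1.3, 0.4]
opening: 0.469
tool shift cm [-1.18 10.96  0.76] pos [ 0.4755 -0.2931  0.0857] xaxis [ 0.143  0.99  -0.002] z [-0.99   0.143 -0.011] t 38.3833 op 0.4694523237441313
xhead 81.8 tiltfix rotx 0.011 rotz -0.002 q6 -2.2
```

View pics/s11c.png

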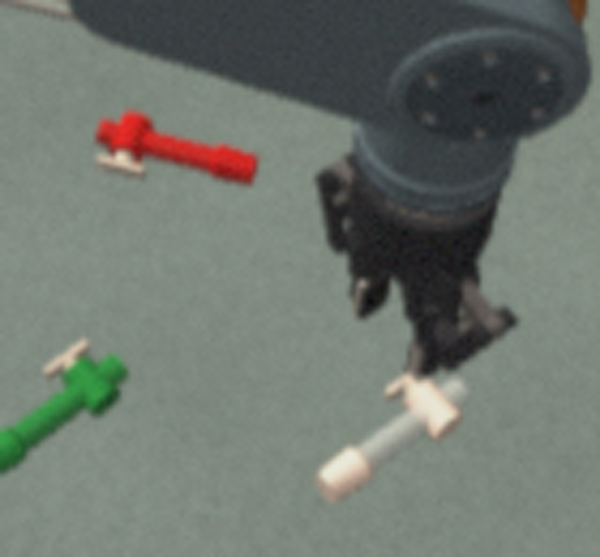

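The adapter is still in place, with its tube at (392,437), and the gripper is above it. Descending.

```bash
python3 -m jog '[[[-1.1,2,0.7],[0.011,0,0],4],[[0,3,0],[0,0,0],4],[[0,2.5,0],[0,0,0],4],[[0,1,0],[0,0,0],4],[[0,0,0],[0,0,0],4]]'
python3 -c "
from h import *
go([.4675,-.304,-.024]); hd()"
```

```text
time_s: 38.85
eef_pos: [0.4783, -0.3073, 0.0135]
eef_rot: [-0.526, 0.54, 0.465, -0.464]
wrist_force: [-0.8, -0.2, -0.7]
opening: 0.467
tool shift cm [0.22 3.72 1.17] pos [ 0.4783 -0.3073  0.0135] xaxis [ 0.137  0.99  -0.013] z [-0.99   0.137 -0.016] t 38.85 op 0.46714880031129075
xhead 82.1 tiltfix rotx 0.016 rotz -0.013 q6 -2.21
```

```bash
python3 -m jog '[[[0.2,0,1.1],[0.016,0,-0.013],4],[[0,1.5,0],[0,0,0],4],[[0,1.2,0],[0,0,0],4],[[0,0.8,0],[0,0,0],4],[[0,0.2,0],[0,0,0],4],[[0,0,0],[0,0,0],4]]'
python3 -c "
from h import *
go([.4675,-.304,-.024]); hd()"
```

```text
time_s: 39.35
eef_pos: [0.4727, -0.3073, -0.0142]
eef_rot: [-0.529, 0.536, 0.466, -0.465]
wrist_force: [-0.6, -0.0, 0.4]
opening: 0.471
tool shift cm [0.27 0.97 0.57] pos [ 0.4727 -0.3073 -0.0142] xaxis [ 0.134  0.991 -0.006] z [-0.991  0.134 -0.009] t 39.35 op 0.4705178806268818
xhead 82.3 tiltfix rotx 0.009 rotz -0.006 q6 -2.22
```

```bash
python3 -m jog '[[[0.3,0.5,0.6],[0,0,0],4],[[0,0.6,0],[0,0,0],4],[[0,0.3,0],[0,0,0],4],[[0,0.2,0],[0,0,0],3],[[0,0,0],[0,0,0],3]]'
python3 -c "
from h import *
go([.4675,-.304,-.024]); hd()"
```

```text
time_s: 39.77
eef_pos: [0.4693, -0.305, -0.0258]
eef_rot: [-0.527, 0.538, 0.466, -0.465]
wrist_force: [-0.4, 0.4, 0.8]
opening: 0.351
tool shift cm [ 0.07 -0.18  0.19] pos [ 0.4693 -0.305  -0.0258] xaxis [ 0.134  0.991 -0.008] z [-0.991  0.133 -0.013] t 39.7667 op 0.35105894595385984
xhead 82.3 tiltfix rotx 0.013 rotz -0.008 q6 -2.23
```

```bash
python3 -m jog '[[[0,-0.2,0],[0,0,0],2],[[0,0,0],[0,0,0],0],[[0,0,0],[0,0,0],0],[[0,0,0],[0,0,0],0],[[0,0,0],[0,0,0],0],[[0,-2,0],[0,0,0],0],[[0,-4,0],[0,0,0],0],[[0,-4,0],[0,0,0],0],[[0,-4,0],[0,0,0],0],[[0,-4,0],[0,0,0],0],[[0,-4,0],[0,0,0],0],[[0,-3,0],[0,0,0],0]]'
python3 -m jog '[[[2,0,0],[0.013,-0.104,-0.008],0],[[2,0,0],[0,-0.104,0],0],[[2,0,0],[0,-0.104,0],0],[[2,0,0],[0,-0.104,0],0],[[2,0,0],[0,-0.104,0],0],[[2,0,0],[0,-0.104,0],0],[[0,0,0],[0,0,0],0]]'
python3 -c "
from h import *
t=.585*CX-.167*CY; print(t); go([t[0],t[1],.2]); hd()"
```

```text
time_s: 40.77
eef_pos: [0.4599, -0.2968, 0.2226]
eef_rot: [0.537, -0.528, -0.465, 0.465]
wrist_force: [0.7, -0.5, -0.6]
opening: 0.183
time_s: 41.35
eef_pos: [0.4466, -0.1799, 0.2316]
eef_rot: [-0.36, 0.351, 0.612, -0.61]
wrist_force: [1.6, 0.1, -0.6]
opening: 0.185
[0.59492609 0.12718862]
tool shift cm [ 19.35   3.26 -28.07] pos [ 0.4466 -0.1799  0.2316] xaxis [-0.493  0.87   0.012] z [-0.87  -0.494  0.005] t 41.35 op 0.1854650452539758
xhead 119.6 tiltfix rotx -0.005 rotz 0.012 q6 -2.72
```

```bash
python3 -m jog '[[[2.15,0,-3.12],[0,0.015,0.012],0],[[2.15,0,-3.12],[0,0,0],0],[[2.15,0,-3.12],[0,0,0],0],[[2.15,0,-3.12],[0,0,0],0],[[2.15,0,-3.12],[0,0,0],0],[[2.15,0,-3.12],[0,0,0],0],[[2.15,0,-3.12],[0,0,0],0],[[2.15,0,-3.12],[0,0,0],0],[[2.1,0,-3],[0,0,0],0],[[0,0,0],[0,0,0],0],[[0,0,0],[0,0,0],0]]'; python3 -c "
from h import *
t=.585*CX-.167*CY; go([t[0],t[1],.073]); hd()"
```

```text
time_s: 42.27
eef_pos: [0.6091, 0.1313, 0.2215]
eef_rot: [0.37, -0.367, -0.6, 0.607]
wrist_force: [-0.5, 0.4, -1.2]
opening: 0.184
tool shift cm [ 0.31 14.86  1.3 ] pos [0.6091 0.1313 0.2215] xaxis [-0.456  0.89  -0.002] z [-0.89  -0.456  0.01 ] t 42.2667 op 0.18407659840953577
xhead 117.1 tiltfix rotx -0.01 rotz -0.002 q6 -2.02
```

```bash
python3 -m jog '[[[0.3,0,1.2],[-0.01,-0.01,0],0],[[0,3,0],[0,0,0],0],[[0,3,0],[0,0,0],0],[[0,3,0],[0,0,0],0],[[0,3,0],[0,0,0],0],[[0,0,0],[0,0,0],0]]'; python3 -c "
from h import *
t=.585*CX-.167*CY; go([t[0],t[1],.073]); hd()"
```

```text
time_s: 42.77
eef_pos: [0.5985, 0.123, 0.0974]
eef_rot: [0.367, -0.37, -0.603, 0.604]
wrist_force: [-1.3, 0.1, -1.5]
opening: 0.186
tool shift cm [0.55 2.43 0.13] pos [0.5985 0.123  0.0974] xaxis [-0.457  0.89  -0.005] z [-0.89  -0.457 -0.003] t 42.7667 op 0.1858661405302519
xhead 117.2 tiltfix rotx 0.003 rotz -0.005 q6 -2.03
```

```bash
python3 -m jog '[[[0.5,1,0.1],[0,0,0],0],[[0,0.9,0],[0,0,0],0],[[0,0.6,0],[0,0,0],0],[[0,0.3,0],[0,0,0],0],[[0,0,0],[0,0,0],0]]'; python3 -c "
from h import *
t=.585*CX-.167*CY; go([t[0],t[1],.073]); hd()"
```

```text
time_s: 43.18
eef_pos: [0.5996, 0.1256, 0.0745]
eef_rot: [-0.366, 0.374, 0.604, -0.6]
wrist_force: [-0.4, 0.1, -0.1]
opening: 0.184
tool shift cm [0.35 0.14 0.35] pos [0.5996 0.1256 0.0745] xaxis [-0.452  0.892 -0.007] z [-0.892 -0.452 -0.011] t 43.1833 op 0.18416246579003132
xhead 116.9 tiltfix rotx 0.011 rotz -0.007 q6 -2.03
```

```bash
python3 -m jog '[[[0,0.2,0],[0,0,0],0],[[0,0,0],[0,0,0],3.5],[[0,0,0],[0,0,0],3.5],[[0,0,0],[0,0,0],3.5],[[0,-3,0],[0,0,0],3.5],[[0,-3,0],[0,0,0],2],[[0,-3,0],[0,0,0],0],[[0,-3,0],[0,0,0],0],[[0,-3,0],[0,0,0],0],[[0,0,4],[0.01,-0.01,0],0],[[0,0,4],[0,0,0],0],[[0,0,4],[0,0,0],0]]'
python3 -m jog '[[[0,0,4],[0,0,0],0],[[-1,0,3],[0,0,0],0],[[0,0,0],[0,0,0],0]]'
python3 - <<'E'
from h import *
t=.395*CX-.186*CY; print(t); go([t[0],t[1],.092]); hd()
a=shot('top','t12'); b=shot('side','s12')
cv2.imwrite('pics/t12c.png',np.hstack([cv2.resize(a['frame'][130:230,200:300,::-1],(400,400),interpolation=cv2.INTER_CUBIC),cv2.resize(b['frame'][100:200,260:360,::-1],(400,400),interpolation=cv2.INTER_CUBIC)]))
E
```

```text
time_s: 44.18
eef_pos: [0.4954, 0.0704, 0.2323]
eef_rot: [-0.361, 0.372, 0.605, -0.604]
wrist_force: [0.1, -0.6, 0.9]
opening: 0.002
time_s: 44.43
eef_pos: [0.431, 0.0265, 0.2319]
eef_rot: [0.36, -0.372, -0.605, 0.605]
wrist_force: [-0.8, -0.2, 0.3]
opening: -0.002
[0.43608601 0.02121302]
tool shift cm [-0.49 14.   -0.08] pos [0.431  0.0265 0.2319] xaxis [-0.464  0.886 -0.015] z [-0.886 -0.464 -0.009] t 44.4333 op -0.0015710930487749832
xhead 117.6 tiltfix rotx 0.009 rotz -0.015 q6 -2.26
```

View pics/t12c.png

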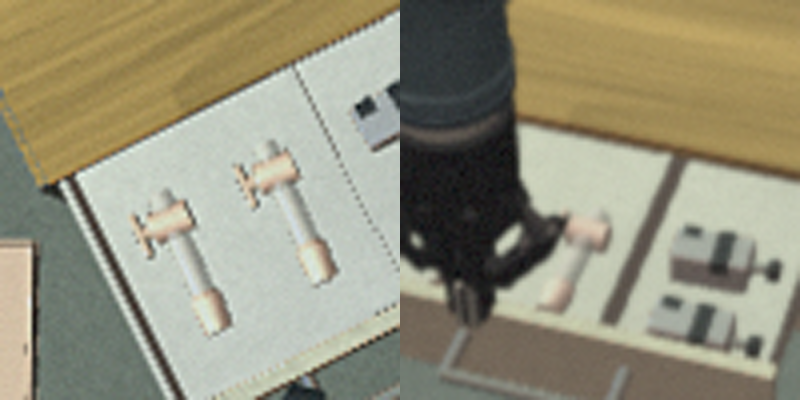

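Both adapters lie apart in the wide bay ((180,265) and (285,215), left) and both bosses are flat in the narrow bay. Now I'll come down in front of the bar with shut fingers and push.

```bash
python3 -m jog '[[[-0.5,3,0],[0.01,0,-0.015],0],[[0,3,0],[0,0,0],0],[[0,3,0],[0,0,0],0],[[0,3,0],[0,0,0],0],[[0,2,0],[0,0,0],0],[[0,0,0],[0,0,0],0],[[0,0,-2],[0,0,0],0],[[0,0,-2],[0,0,0],0],[[0,0,-2],[0,0,0],0],[[0,0,-2],[0,0,0],0]]'
python3 -c "
from h import *
p=ctrl.get_obs()['eef_pos'][:2]; print('s,w',p@CX,p@CY); hd()"
```

```text
time_s: 45.37
eef_pos: [0.5169, 0.0638, 0.091]
eef_rot: [-0.364, 0.367, 0.605, -0.605]
wrist_force: [-1.0, -3.0, -1.4]
opening: -0.004
s,w 0.486359761874946 -0.18638316546335493
xhead 117.7 tiltfix rotx 0.002 rotz -0.003 q6 -2.16
```

```bash
python3 -m jog '[[[0,0,-2],[0,0,0],0],[[0,0,-2],[0,0,0],0],[[0,0,-2],[0,0,0],0],[[0,0,-2],[0,0,0],0],[[0,0,-1.5],[0,0,0],0],[[0,0,-1],[0,0,0],0]]'
python3 -c "
from h import *
p=ctrl.get_obs()['eef_pos'][:2]; print('s,w',p@CX,p@CY); hd()"
```

```text
time_s: 45.87
eef_pos: [0.618, 0.1189, 0.0938]
eef_rot: [0.364, -0.365, -0.605, 0.608]
wrist_force: [-5.7, -4.5, -2.4]
opening: -0.002
s,w 0.6015319202543462 -0.18515013313311943
xhead 118.0 tiltfix rotx -0.003 rotz -0.003 q6 -2.05
```

```bash
python3 -m jog '[[[0,0,-0.6],[0,0,0],0],[[0,0,-0.5],[0,0,0],0],[[0,0,-0.5],[0,0,0],0]]'
python3 -c "
from h import *
p=ctrl.get_obs()['eef_pos'][:2]; print('s,w',p@CX,p@CY); hd()"
```

```text
time_s: 46.12
eef_pos: [0.6277, 0.1247, 0.0945]
eef_rot: [0.366, -0.359, -0.599, 0.615]
wrist_force: [-32.0, -18.6, 21.6]
opening: -0.002
s,w 0.612761533670496 -0.1846096900680944
xhead 118.2 tiltfix rotx -0.024 rotz -0.003 q6 -2.04
```

It's at the shut stop (37 N). I'll back off and check.

```bash
python3 -m jog '[[[0,0,1.5],[0,0,0],0],[[0,0,3],[-0.02,0,0],0],[[0,0,3],[0,0,0],0],[[0,-4,0],[0,0,0],0],[[0,-4,0],[0,0,0],0],[[0,-4,0],[0,0,0],0],[[0,-4,0],[0,0,0],0],[[0,0,3],[0,0,0],0],[[0,0,4],[0,0,0],0],[[0,0,4],[0,0,0],0],[[0,0,4],[0,0,0],0],[[0,0,0],[0,0,0],0]]'
python3 - <<'E'
from h import *
a=shot('top','t13'); b=shot('side','s13'); W=cloud(a); s=W[...,:2]@CX; w=W[...,:2]@CY; Z=W[...,2]
m=(Z>.15)&(Z<.163)&(w>-.34)&(w<-.05)&(s>.45)&(s<.72); print('panel top s',len(s[m]),np.percentile(s[m],[5,50,95]))
m=(Z>.122)&(Z<.142)&(w>-.24)&(w<-.13)&(s>.42)&(s<.66); print('bar s',m.sum(),np.percentile(s[m],[5,50,95]) if m.any() else '')
cv2.imwrite('pics/fin.png',np.vstack([cv2.resize(a['frame'][80:280,140:490,::-1],(525,300)),cv2.resize(b['frame'][60:260,200:550,::-1],(525,300))]))
go([.4,0,.2])
E
```

```text
time_s: 47.12
eef_pos: [0.4195, 0.0183, 0.2688]
eef_rot: [0.362, -0.36, -0.605, 0.611]
wrist_force: [0.8, 0.6, 0.3]
opening: -0.002
panel top s 876 [0.66645784 0.67964179 0.71527977]
bar s 141 [0.62190551 0.62669455 0.63434132]
tool shift cm [-0.52  6.97  2.97] pos [0.4238 0.0192 0.2696] xaxis [-0.478  0.878 -0.003] z [-0.878 -0.478  0.006] t 47.2167 op -0.0002656075294406394
```

View pics/fin.png

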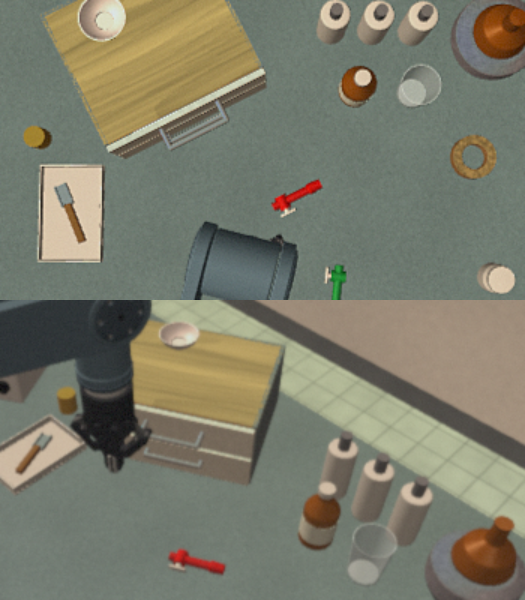

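```bash
python3 -c "
from bench import ctrl
print(ctrl.hand_in())"
```

```text
the job is handed in; nothing more can be done
None
```

I finished the whole job and handed it in at about 47 s of robot time. The hand-in reports no verdict.

**What I did:**
- I pulled the upper drawer out to its stop, where the force rose sharply.
- I moved the scoop from the wide bay to the wash-up tray.
- Two boss heads went into the narrow bay and two white adapters into the wide bay. Those four were the only parts of the kind on the bench.
- I left the red and green look-alikes alone.
- I pushed the drawer shut by its handle bar.

**Last checks:**
- **Before shutting:** the adapters and boss heads lay flat and apart in their bays.
- **After shutting:**
  - Pushing met a firm stop at 37 N.
  - The bar had moved about 0.188–0.189 m from the open stop, so the drawer is shut to about 1–2 mm by my estimate. The depth noise is about 5 mm.
  - The scoop is in the tray, the bystanders look upright and unmoved, and the arm is clear of everything.

**What disagreed:** the reported tool height was about 25 mm lower than the real fingertips. This made the first grips on the bar and the scoop close on nothing. I corrected for it using the cameras and contact force. The first grip on one adapter was also too high, so I redid it.

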